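# Reload the hand-indexed pot-printing carousel

### The job

Change over the pot-printing carousel: take every printed (blue-banded) pot off it and stand it on the sand-coloured kiln batt, and stand every blank white pot from the blue crate centred on a nest of its own, all upright. Only the open front nest can be served, so bring the others round by lifting the sprung plunger knob, swinging the disc with it and letting the plunger drop fully home; never handle a pot while the disc is unlocked. Finish with the disc locked and leave the bowl, jar and spatula alone.

Things in the scene. Friction and masses are not known exactly. Their poses are not given: they have to be found in the camera images.
- P1: PRINTED pot (blue band round the side, blue rim, red spot on the inside floor): straight-sided open china pot, 62 mm across, 62 mm high, wall 4.5 mm, about 170 g; origin at the centre of its underside, z up along its axis; standing on one of the carousel's nests at the start; may be absent
- P2: PRINTED pot (blue band round the side, blue rim, red spot on the inside floor): straight-sided open china pot, 62 mm across, 62 mm high, wall 4.5 mm, about 170 g; origin at the centre of its underside, z up along its axis; standing on one of the carousel's nests at the start; may be absent
- P3: PRINTED pot (blue band round the side, blue rim, red spot on the inside floor): straight-sided open china pot, 62 mm across, 62 mm high, wall 4.5 mm, about 170 g; origin at the centre of its underside, z up along its axis; standing on one of the carousel's nests at the start; may be absent
- P4: PRINTED pot (blue band round the side, blue rim, red spot on the inside floor): straight-sided open china pot, 62 mm across, 62 mm high, wall 4.5 mm, about 170 g; origin at the centre of its underside, z up along its axis; standing on one of the carousel's nests at the start; may be absent
- B1: BLANK pot, plain white: straight-sided open china pot, 62 mm across, 62 mm high, wall 4.5 mm, about 170 g; origin at the centre of its underside, z up along its axis; standing in the blue crate at the start; may be absent
- B2: BLANK pot, plain white: straight-sided open china pot, 62 mm across, 62 mm high, wall 4.5 mm, about 170 g; origin at the centre of its underside, z up along its axis; standing in the blue crate at the start; may be absent
- B3: BLANK pot, plain white: straight-sided open china pot, 62 mm across, 62 mm high, wall 4.5 mm, about 170 g; origin at the centre of its underside, z up along its axis; standing in the blue crate at the start; may be absent
- B4: BLANK pot, plain white: straight-sided open china pot, 62 mm across, 62 mm high, wall 4.5 mm, about 170 g; origin at the centre of its underside, z up along its axis; standing in the blue crate at the start; may be absent
- base: carousel base, fixed on the bench; origin on the axis at bench height, x to the rear. It carries the yellow tube guard (9 mm tubes, 135 mm above the bench, 76 to 172 mm from the axis) over the three rear nests; only the 120 degrees about load are open above. Pots (top 112 mm above the bench) pass under the guard as the disc turns. A print unit 225 mm high stands behind
- carousel (a joint): turn of the disc (330 mm across, top 50 mm above the bench), rad, 0 at the start, positive counter-clockwise from above, no end stops. Locks every 90 degrees (0, 1.571, .. and negative) with 0.03 rad of play either way; light to turn once unlocked; swing it gently or pots slide. Its middle cap is 112 mm across, 35 mm high; a thin gallery rail, 320 mm across, runs 35 mm above its edge
- plunger (a joint): lift of the sprung index plunger, m: 0 = home (pin in its bore, disc locked, red ring hidden), 0.012 = pin riding on the index plate (unlocked, red ring shows), 0.020 = top stop. Takes 8 N to lift at home, 12 N at the top. Lifted 14 mm or more it is clear of the plate; let go over a bore it springs down and locks, elsewhere it rests on the plate
- knob_grip (a point): centre of the black plunger knob, an upright cylinder 29 mm across, 34 mm high, spinning freely on its stem, 196 mm above the bench when home, over a 26 mm barrel. It stands on the disc 42 mm from the axis, midway between nest1 and nest2, and goes round with the disc: one hand on the knob both lifts the plunger and swings the disc
- axis (a point): fixed point on the carousel's axis, at the height of the disc's top face (50 mm above the bench); x axis from the open front to the rear, z up
- load (a point): fixed point at the open front, 112 mm from the axis, 51 mm above the bench: where the centre of the front nest is when the disc is locked. The other three nests are then under the guard
- nest1 (a point): centre of nest 1, a non-slip dark rubber pad 78 mm across, 1 mm proud of the disc, with a grey ring the size of a pot's foot; point on the pad's top, 112 mm from the axis; turns with the disc; at the load point at the start
- nest2 (a point): centre of nest 2, a non-slip dark rubber pad 78 mm across, 1 mm proud of the disc, with a grey ring the size of a pot's foot; point on the pad's top, 112 mm from the axis; turns with the disc; 90 degrees counter-clockwise from nest1 seen from above
- nest3 (a point): centre of nest 3, a non-slip dark rubber pad 78 mm across, 1 mm proud of the disc, with a grey ring the size of a pot's foot; point on the pad's top, 112 mm from the axis; turns with the disc; 180 degrees counter-clockwise from nest1 seen from above
- nest4 (a point): centre of nest 4, a non-slip dark rubber pad 78 mm across, 1 mm proud of the disc, with a grey ring the size of a pot's foot; point on the pad's top, 112 mm from the axis; turns with the disc; 270 degrees counter-clockwise from nest1 seen from above
- crate: blue open crate, 232 x 232 mm outside, walls 6 mm thick and 45 mm high, floor 6 mm thick, fixed on the bench to one side of the carousel; origin at the centre of its underside
- batt: sand-coloured square kiln batt (slab), 230 x 230 x 15 mm, fixed flat on the bench on the other side of the carousel; origin at the centre of its underside
- bowl: bystander: red bowl, 110 mm across, 45 mm high, beyond the side pieces
- inkjar: bystander: white jar with blue lid, 70 mm across, 85 mm high, beyond the side pieces
- knife: bystander: spatula 200 mm long lying flat near the robot; origin at the middle of its underside
Not all that is in view belongs to the job. Leave any green look-alike of the B4 alone.

How it is judged:
By the outcome, as a careful person would: the job done as asked, in the order asked, and still so for the second after the job is handed in, with the robot touching nothing.
Of P1, P2, P3, P4 only 2 to 3 are there at a start; the rules pass over those that are not, and their reading is None.
Of B1, B2, B3, B4 only 3 to 4 are there at a start; the rules pass over those that are not, and their reading is None.
At some moment in a run one of P1, P2, P3, P4, B1, B2, B3, B4 may be knocked a few centimetres aside while the robot is not near it.
It also fails if it takes over 210 s, if anything falls off the work surface, if the arm or the gripper's body presses on something with over 40 N, if the wrist force passes 120 N, or if a joint passes its speed limit or range.

### The arm

A 6-joint arm with a two-finger parallel gripper is mounted at the origin on the work surface. World frame = base frame: x ahead of the robot, y to its left, z up, the work surface at z = 0. Lengths are in m, angles in rad, forces in N, time in s.
With the tool pointing down it reaches from about 0.35 to 0.775 m from the base axis. Payload 5.5 kg.
Tool frame: the origin (TCP) lies between the finger pads; the fingertips stand 8 mm ahead of it and the grasp point (between the pads) lies 11 mm behind it; z points along the fingers, y is the line along which they close (so a half turn about z gives the same grasp; the last joint's range is limited). The gripper opens to 85 mm and grips with 20 to 120 N. Pads are 22 mm wide; open, the fingers measure 114 mm over their backs; the gripper's body (76 mm by 85 mm) begins 54 mm behind the grasp point. The pads swing forward as they close: fully open they stand 13 mm farther back than shut.
Start: joints at [-1.393, 0.313, 0.046, 1.304, 0, 1.431], TCP at [0.18, -0.546, 0.239] pointing down, gripper open.
Joint ranges: [-2.76, 2.76], [-0.86, 1.69], [-1.03, 1.26], [-2.2, 2.34], [-1.47, 1.5], [-3.14, 3.14]. Speed limits (rad/s): [2.57, 2.57, 3.14, 3.14, 3.14, 3.14].

### API

Orientations are given as a unit quaternion [w, x, y, z].
In Python, from workcell import env gives the robot as it stands.
- The arm moves only by the tool move_arm, never from a script. Its argument "moves" is one flat list of numbers, 5 for each row, row after row: the shift along the world's x, y, z in m, then the turn about the world's z in rad, then the finger opening in m, from 0 to 0.0854. A call has 1 to 12 rows; each row is the pose to reach, as a shift and turn from the pose commanded when the call began; what a row does not reach only later rows make up. A row lasts 1/12 s, in which the tool goes at most 41.7 mm and 7.16 degrees, less where a joint would pass 70% of its speed; a pose out of reach is approached as far as the arm can. A call with a gripper value outside its range is refused whole. The fingers move at their own pace and stop on an object; "newtons" is the grip in N (left out, the last holds). Time passes only in rows, so rows that repeat a pose let the fingers close. It gives the time, the measured TCP pose, the force, the opening and the grip force at its end, in the units of the state.
- env.get_state(): the state, without advancing time (a new reading comes with each control period).
- env.read_camera(name): name is "scene" or "top" or "wrist"; returns a dict with "pixels" (480x640x3 uint8, red, green, blue), "camera_matrix" (3x3 intrinsics, pixels), "rvec" (rotation vector, rad) and "tvec" (3), from world to camera coordinates, as OpenCV has them. Camera axes: x right, y down, z forward; pixel columns grow to the right and rows downward; lengths in m; the calibration is good to about 2 mm. A picture is of the moment at which its call begins. There is no depth.
- env.hand_in(): hands the job in; it is judged then, once.
The state is a dict: "clock": time; "joint_pos": joint angles; "qvel": joint speeds; "tau": joint torques, N m; "tcp_pos": TCP position; "orientation": TCP orientation; "wrist_force": force on the tool from outside, world axes, zero at the start; "ft_torque": the same for the moment, N m; "finger_gap": finger opening in m; "grip_force": force on a finger pad.
Only numpy, scipy, OpenCV 4.12 (cv2) and the standard library are available. Lean on these libraries where they do the work, as an engineer would, in place of code of your own. Each camera call takes 0.05 s, during which the arm holds its last target. There are 200 camera calls.

## Working session

There is one attempt and no reset: what is moved stays moved. The work goes in short steps, Python scripts to look and compute and a tool call to move; the robot and the scene stay as the last step left them, time stands still between calls to the robot, and variables do not carry over. Pictures are saved under pics/ and viewed, at most 14 in all, crops included, and the job is handed in when it is done.

Besides the shell and the picture viewer there is one more tool, called after ">>>" by a JSON object that holds its "api" and its "payload". move_arm: Moves the arm, as the interface text tells. Its arguments: {"type":"object","properties":{"moves":{"type":"array"},"newtons":{"type":"number"}},"required":["moves"]}

```bash
ls; mkdir -p pics; python3 - <<'E'
from workcell import env
import cv2
for n in("top","scene"):
    c=env.read_camera(n); cv2.imwrite(f"pics/{n}0.png",c["pixels"][:,:,::-1]); print(n,c["camera_matrix"].tolist(),c["rvec"],c["tvec"])
print(env.get_state())
E
```

```text
pics
top [[594.3269493277094, 0.0, 319.33689274324274], [0.0, 594.3269493277094, 242.23219477913725], [0.0, 0.0, 1.0]] [ 2.14078575 -2.18836406  0.10167294] [0.08877357 0.52816355 1.78774782]
scene [[567.3256208825485, 0.0, 322.8703520478997], [0.0, 567.3256208825485, 236.5235885411918], [0.0, 0.0, 1.0]] [ 1.2617077   2.29789915 -0.92873462] [ 0.24302188 -0.24842948  1.9693543 ]
{'clock': 0.1, 'joint_pos': array([-1.39260590e+00,  3.13937136e-01,  4.50723997e-02,  1.30359440e+00,
        2.24425853e-05,  1.43124181e+00]), 'qvel': array([-0.0003885 , -0.00091862,  0.00031382, -0.00114325, -0.00203463,
        0.000224  ]), 'tau': array([ 2.61138477e-03, -4.81726527e+01,  2.99243706e+01,  1.27162901e-02,
       -1.17706886e-04, -9.81916457e-06]), 'tcp_pos': array([ 0.1795862 , -0.54576393,  0.23848304]), 'orientation': array([-8.31468143e-04,  9.87405952e-01,  1.58204915e-01, -4.84088263e-06]), 'wrist_force': array([ 0.74436763, -0.02798945, -0.33543219]), 'ft_torque': array([ 0.00233933, -0.02225959,  0.00367384]), 'grip_force': 0.0, 'finger_gap': 0.08562859745702327}
```

View pics/top0.png

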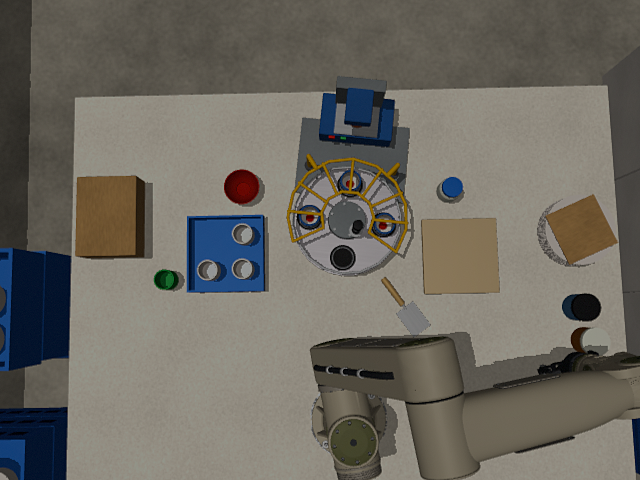

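View pics/scene0.png

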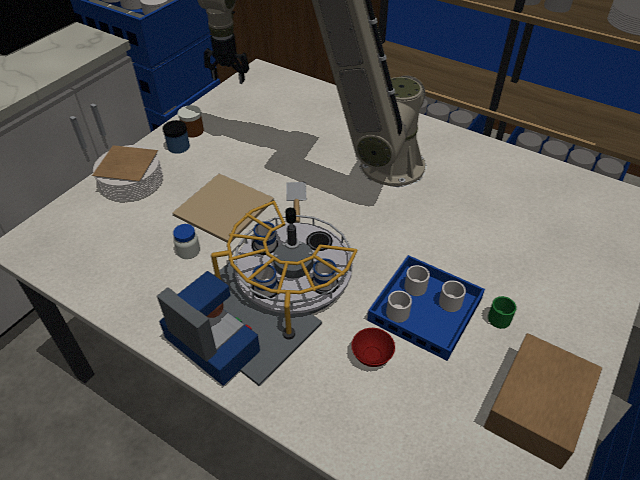

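The top view shows:
- Nest 1 at the front is empty, at (343,257).
- Three printed pots with red spots are at (310,217), (349,183) and (384,224).
- Three blank white pots are in the crate at (244,234), (208,270) and (243,268).
- The knob is at about (357,228).
- The batt is at (460,256).
- The green look-alike is outside the crate at (167,280), so I leave it alone.

Next I measure positions.

```bash
cat > h.py <<'E'
from workcell import env
import cv2, numpy as np
def cam(n):
    c=env.read_camera(n); c["R"]=cv2.Rodrigues(np.array(c["rvec"]))[0]; return c
def ray(c,uv):
    d=np.linalg.inv(c["camera_matrix"])@np.array([uv[0],uv[1],1.]); return -c["R"].T@np.ravel(c["tvec"]), c["R"].T@d
def plane(c,uv,z):
    o,d=ray(c,uv); return o+d*(z-o[2])/d[2]
def proj(c,p):
    return cv2.projectPoints(np.array([p],float),np.array(c["rvec"]),np.array(c["tvec"]),c["camera_matrix"],None)[0].ravel()
def blobs(m,amin,amax=1e9):
    n,l,s,ce=cv2.connectedComponentsWithStats(m.astype(np.uint8)); 
    return [(int(s[i,4]),ce[i].round(1),s[i,:4],l==i) for i in range(1,n) if amin<=s[i,4]<=amax]
def hsv(c): return [x.astype(int) for x in cv2.split(cv2.cvtColor(c["pixels"],cv2.COLOR_RGB2HSV))]
def blanks(c):  # rim circle of white pots in the crate (top view)
    H,S,V=hsv(c); m=(S<70)&(V>70); m[:,:190]=0;m[:,264:]=0;m[:218]=0;m[291:]=0
    out=[]
    for a,ce,s,l in blobs(m,150):
        ys,xs=np.nonzero(l); 
        (x,y),r=cv2.minEnclosingCircle(np.stack([xs,ys],1).astype(np.float32)); out.append((a,(x,y),r,plane(c,(x,y),.068).round(4)))
    return out
def reds(c):
    H,S,V=hsv(c); m=((H<8)|(H>172))&(S>110)&(V>60); m[:,:285]=0;m[:,415:]=0;m[:160]=0;m[285:]=0
    return [(a,ce,plane(c,ce,.056).round(4)) for a,ce,s,l in blobs(m,8)]
def pad(c,box):
    x0,y0,x1,y1=box; H,S,V=hsv(c); m=(V<60); k=np.zeros_like(m);k[y0:y1,x0:x1]=1
    b=max(blobs(m&k,50),key=lambda b:b[0]); ys,xs=np.nonzero(b[3])
    e=cv2.fitEllipse(cv2.convexHull(np.stack([xs,ys],1).astype(np.float32))); return e,plane(c,e[0],.051).round(4)
E
python3 - <<'E'
from h import *
c=cam("top")
for b in blanks(c): print("blank",b)
for b in reds(c): print("red",b)
print("pad",pad(c,(322,240,366,276)))
H,S,V=hsv(c)
m=(H>10)&(H<28)&(S>50)&(V>120);m[:,:418]=0;m[:,505:]=0;m[:210]=0;m[300:]=0
b=max(blobs(m,500),key=lambda b:b[0]);ys,xs=np.nonzero(b[3]);r=cv2.minAreaRect(np.stack([xs,ys],1).astype(np.float32));print("batt",r,plane(c,r[0],.015),[plane(c,q,.015).round(3)[:2] for q in cv2.boxPoints(r)])
m=(H>100)&(H<125)&(S>150);m[:,:180]=0;m[:,275:]=0;m[:208]=0;m[300:]=0
b=max(blobs(m,500),key=lambda b:b[0]);ys,xs=np.nonzero(b[3]);r=cv2.minAreaRect(np.stack([xs,ys],1).astype(np.float32));print("crate",r,plane(c,r[0],.045),[plane(c,q,.045).round(3)[:2] for q in cv2.boxPoints(r)])
im=np.vstack([np.hstack([cv2.resize(c["pixels"][150:290,280:420],(400,400),interpolation=3),cv2.resize(c["pixels"][200:300,180:280],(400,400),interpolation=3)])])
cv2.imwrite("pics/crop1.png",im[:,:,::-1])
E
```

```text
blank (291, (241.60748291015625, 233.18223571777344), 10.459661483764648, array([0.5583, 0.309 , 0.068 ]))
blank (293, (241.5, 268.1499938964844), 10.453454971313477, array([0.4535, 0.3101, 0.068 ]))
blank (286, (207.4065399169922, 270.04205322265625), 10.966438293457031, array([0.4501, 0.4118, 0.068 ]))
red (17, array([347.3, 183.5]), array([ 0.7043, -0.0118,  0.056 ]))
red (8, array([352.5, 184. ]), array([ 0.7024, -0.0275,  0.056 ]))
red (25, array([309.6, 219.3]), array([0.5973, 0.1048, 0.056 ]))
red (30, array([382.3, 226.6]), array([ 0.5701, -0.1136,  0.056 ]))
pad (((342.29656982421875, 257.3846740722656), (24.682422637939453, 25.17060661315918), 94.91179656982422), array([0.4802, 0.009 , 0.051 ]))
batt ((460.081787109375, 255.50852966308594), (74.47428894042969, 75.14761352539062), 88.83085632324219) [ 0.48073991 -0.35265729  0.015     ] [array([ 0.596, -0.24 ]), array([ 0.595, -0.471]), array([ 0.367, -0.464]), array([ 0.367, -0.236])]
crate ((225.0, 253.0), (76.0, 76.0), 90.0) [0.50187464 0.36290698 0.045     ] [array([0.621, 0.478]), array([0.615, 0.247]), array([0.385, 0.249]), array([0.39 , 0.478])]
```

View pics/crop1.png

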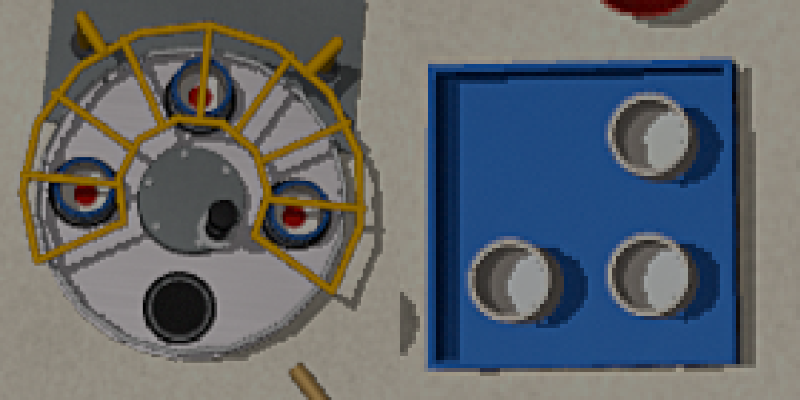

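Blanks, pads and batt agree with the sizes given:
- **Rims:** radius about 10.7 px, as expected for 62 mm pots.
- **Nests:** nest 1 to nest 3 measures 0.2235 m.
- **Carousel:** yaw is about -0.12 rad and the axis is near (0.591, -0.004).

I'll now move above the nearest blank at (0.4535, 0.310).

>>> {"api": "move_arm", "payload": {"moves": [0.27,0.2,0,-0.437,0.076,0.27,0.2,0,-0.437,0.076,0.27,0.2,0,-0.437,0.076,0.27,0.2,0,-0.437,0.076,0.27,0.2,0,-0.437,0.076,0.27,0.2,0,-0.437,0.076,0.27,0.2,0,-0.437,0.076,0.27,0.2,0,-0.437,0.076,0.274,0.55,0,-0.437,0.076,0.274,0.55,0,-0.437,0.076,0.274,0.55,0,-0.437,0.076,0.274,0.55,0,-0.437,0.076], "newtons": 40}}

```text
clock: 1.15
tcp_pos: [0.4469, -0.1838, 0.2387]
orientation: [-0.0, 0.998, -0.06, -0.0]
wrist_force: [0.9, 0.6, 0.5]
finger_gap: 0.076
grip_force: 0.0
```

>>> {"api": "move_arm", "payload": {"moves": [0.004,0.48,0,0,0.076,0.004,0.48,0,0,0.076,0.004,0.48,0,0,0.076,0.004,0.48,0,0,0.076,0.004,0.48,0,0,0.076,0.004,0.48,0,0,0.076,0.004,0.48,0,0,0.076,0.004,0.48,0,0,0.076,0.004,0.48,0,0,0.076,0.004,0.48,0,0,0.076,0.004,0.48,0,0,0.076,0.004,0.48,0,0,0.076]}}

```text
clock: 2.15
tcp_pos: [0.4388, 0.0581, 0.2393]
orientation: [-0.016, 0.999, -0.035, 0.0]
wrist_force: [0.4, -0.0, -1.1]
finger_gap: 0.0756
grip_force: 0.0
```

>>> {"api": "move_arm", "payload": {"moves": [0,0,-0.1,0,0.076,0,0,-0.1,0,0.076,0,0,-0.1,0,0.076,0,0,-0.1,0,0.076,0,0,-0.1,0,0.076]}}

```text
clock: 2.57
tcp_pos: [0.4382, 0.0585, 0.139]
orientation: [-0.016, 0.999, -0.035, -0.001]
wrist_force: [1.0, -0.4, 0.2]
finger_gap: 0.0761
grip_force: 0.0
```

```bash
python3 - <<'E'
from h import *
s=env.get_state();print(s["tcp_pos"],s["clock"],s["joint_pos"])
c=cam("wrist");cv2.imwrite("pics/w1.png",c["pixels"][:,:,::-1])
print(c["camera_matrix"][0,0],ray(c,(320,240)))
for p in [(.4535,.3101,.068),(.4501,.4118,.068)]: print(proj(c,p))
E
```

```text
[0.43818426 0.05851514 0.13896653] 2.5667 [-0.07115157  0.1171795  -0.45940866  0.99723607  0.03258032  3.14060213]
344.6407262527026 (array([0.51868114, 0.04770796, 0.2737848 ]), array([-0.30941404,  0.0491553 , -0.94968758]))
[-57.21406403 258.73084358]
[-194.64661387  271.32973085]
```

View pics/w1.png

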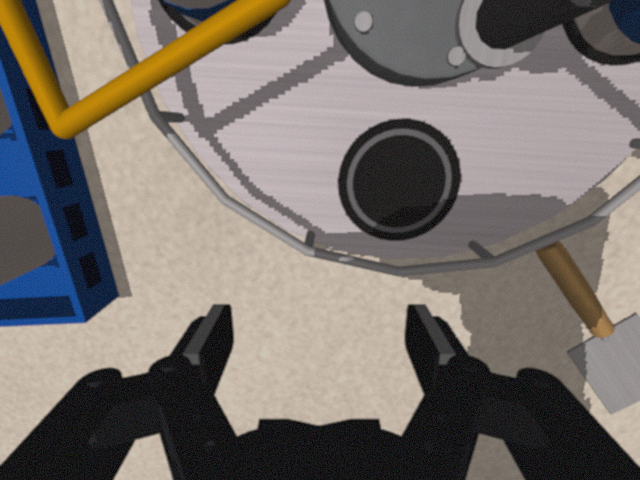

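The wrist picture shows nest 1's pad and ring clearly at about (400,180), between the fingers and the cap. The blank is outside this view. Joint 6 hit its range limit and stopped the travel, so I'll flip the tool by half a turn. That also puts the wrist camera on the robot side.

>>> {"api": "move_arm", "payload": {"moves": [0,0,0.1,0.12,0.076,0,0,0.1,0.24,0.076,0,0,0.1,0.36,0.076,0,0,0.1,0.48,0.076,0,0,0.1,0.6,0.076,0,0,0.1,0.72,0.076,0,0,0.1,0.84,0.076,0,0,0.1,0.96,0.076,0,0,0.1,1.08,0.076,0,0,0.1,1.2,0.076,0,0,0.1,1.32,0.076,0,0,0.1,1.44,0.076]}}

```text
clock: 3.62
tcp_pos: [0.4402, 0.0588, 0.2419]
orientation: [-0.011, 0.772, 0.635, -0.009]
wrist_force: [0.2, -0.2, 0.7]
finger_gap: 0.0764
grip_force: 0.0
```

>>> {"api": "move_arm", "payload": {"moves": [0,0,0,0.12,0.076,0,0,0,0.24,0.076,0,0,0,0.36,0.076,0,0,0,0.48,0.076,0,0,0,0.6,0.076,0,0,0,0.72,0.076,0,0,0,0.84,0.076,0,0,0,0.96,0.076,0,0,0,1.08,0.076,0,0,0,1.2,0.076,0,0,0,1.32,0.076,0,0,0,1.44,0.076]}}

```text
clock: 4.62
tcp_pos: [0.4401, 0.0589, 0.242]
orientation: [0.0, 0.162, 0.987, -0.016]
wrist_force: [0.0, 0.6, 0.9]
finger_gap: 0.0759
grip_force: 0.0
```

>>> {"api": "move_arm", "payload": {"moves": [0,0.04,0,0.12,0.076,0,0.08,0,0.21,0.076,0,0.12,0,0.21,0.076,0,0.12,0,0.21,0.076,0,0.12,0,0.21,0.076]}}

```text
clock: 5.03
tcp_pos: [0.4397, 0.1811, 0.2416]
orientation: [0.001, 0.058, 0.998, -0.016]
wrist_force: [-0.3, 0.0, -0.1]
finger_gap: 0.076
grip_force: 0.0
```

```bash
python3 - <<'E'
from h import *
s=env.get_state();print(s["tcp_pos"],s["clock"],s["joint_pos"],s["orientation"])
E
```

```text
[0.43968697 0.18109059 0.24155743] 5.0333 [ 0.24098891  0.12848113 -0.18483286  1.26426851 -0.03107802  0.35758838] [ 0.00133947  0.05820671  0.99817786 -0.01584786]
```

>>> {"api": "move_arm", "payload": {"moves": [0.0138,0.04,0,0,0.076,0.0138,0.08,0,0,0.076,0.0138,0.129,0,0,0.076,0.0138,0.129,-0.04,0,0.076,0.0138,0.129,-0.08,0,0.076,0.0138,0.129,-0.1,0,0.076,0.0138,0.129,-0.1,0,0.076,0.0138,0.129,-0.1,0,0.076]}}

```text
clock: 5.7
tcp_pos: [0.4529, 0.307, 0.1398]
orientation: [-0.001, 0.061, 0.998, -0.017]
wrist_force: [1.4, -0.2, 1.3]
finger_gap: 0.0761
grip_force: 0.0
```

```bash
python3 - <<'E'
from h import *
s=env.get_state();print(s["tcp_pos"],s["clock"])
c=cam("wrist");cv2.imwrite("pics/w2.png",c["pixels"][:,:,::-1])
print(ray(c,(320,240)))
for p in [(.4535,.3101,.068),(.4845,.3101,.068),(.4501,.4118,.068),(.5583,.309,.068)]: print(proj(c,p))
E
```

```text
[0.45291263 0.30697102 0.13981484] 5.7
(array([0.37265476, 0.32058511, 0.27487554]), array([ 0.3025002 , -0.06562913, -0.95091863]))
[328.65779926 261.45580676]
[333.86127987 304.20764283]
[491.02307444 239.79633246]
[343.18718111 393.15332942]
```

View pics/w2.png

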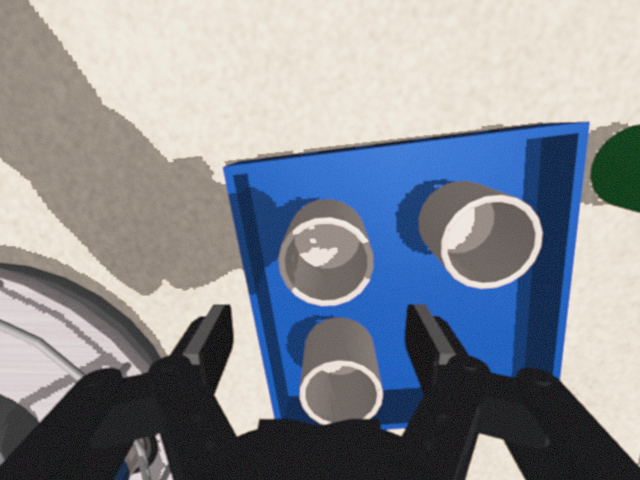

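The wrist view shows three blank rims at (326,261), (492,241) and (341,394), within 1–3 px of where the top-view positions project. The green look-alike is at the right edge, outside the crate. I'll descend on the pot at (326,261), grip it and lift.

>>> {"api": "move_arm", "payload": {"moves": [0.0005,0.0015,-0.04,0,0.076,0.0005,0.0015,-0.08,0,0.076,0.0005,0.0015,-0.091,0,0.076,0.0005,0.0015,-0.091,0,0.076,0.0005,0.0015,-0.091,0,0.05,0.0005,0.0015,-0.091,0,0.05,0.0005,0.0015,-0.091,0,0.05,0.0005,0.0015,-0.091,0,0.05,0.0005,0.0015,-0.091,0,0.05], "newtons": 40}}

```text
clock: 6.5
tcp_pos: [0.4552, 0.3105, 0.0513]
orientation: [0.002, 0.06, 0.998, -0.015]
wrist_force: [-0.7, -1.4, 7.3]
finger_gap: 0.0602
grip_force: 44.5
```

>>> {"api": "move_arm", "payload": {"moves": [0,0,0.04,0,0.05,0,0,0.08,0,0.05,0,0,0.12,0,0.05,0,0,0.12,0,0.05]}}

```text
clock: 6.83
tcp_pos: [0.4574, 0.312, 0.1779]
orientation: [0.006, 0.06, 0.998, -0.013]
wrist_force: [1.0, 0.8, -2.2]
finger_gap: 0.06
grip_force: 45.6
```

>>> {"api": "move_arm", "payload": {"moves": [-0.005,-0.02,0.04,0,0.05,-0.01,-0.06,0.05,0,0.05,-0.01,-0.1,0.05,0,0.05,-0.01,-0.14,0.05,0,0.05,-0.01,-0.18,0.05,0,0.05,-0.01,-0.22,0.05,0,0.05,-0.005,-0.25,0.05,0,0.05,0.01,-0.28,0.05,0,0.05,0.025,-0.3,0.03,0,0.05,0.025,-0.3,0,0,0.05,0.025,-0.3,0,0,0.05,0.025,-0.3,0,0,0.05]}}

```text
clock: 7.83
tcp_pos: [0.4765, 0.0096, 0.1677]
orientation: [-0.002, 0.06, 0.998, -0.016]
wrist_force: [-0.0, 0.5, -2.2]
finger_gap: 0.0606
grip_force: 45.6
```

```bash
python3 - <<'E'
from h import *
s=env.get_state();print(s["tcp_pos"],s["clock"],s["orientation"])
c=cam("wrist");cv2.imwrite("pics/w3.png",c["pixels"][:,:,::-1])
for p in [(.4802,.009,.051)]: print(proj(c,p))
E
```

```text
[0.47650203 0.0096144  0.16774708] 7.8333 [-0.0024037   0.06045477  0.99803793 -0.01611642]
[324.4796722  244.73705096]
```

View pics/w3.png

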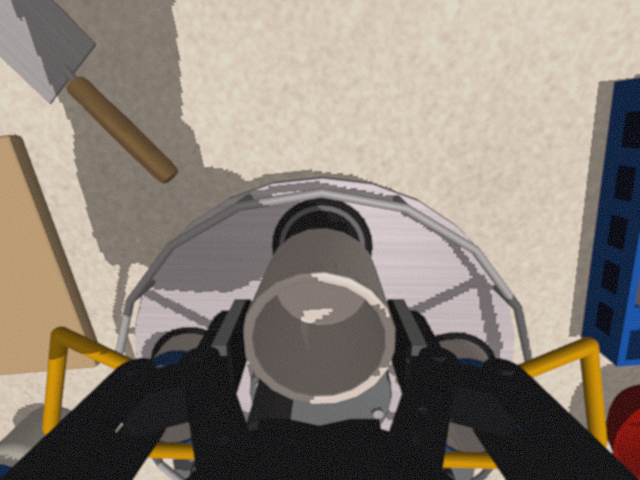

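The pot is in hand with its rim centred near (319,338). The nest pad is visible behind it at about (322,245), which agrees with the projection at (324,245). I'll compute the in-hand offset.

```bash
python3 - <<'E'
from h import *
c=cam("wrist");s=env.get_state();t=s["tcp_pos"];print(t)
print(plane(c,(319,338),t[2]+.017)-t)
for a in np.linspace(0,2*np.pi,9)[:-1]: print(proj(c,(.4802+.039*np.cos(a),.009+.039*np.sin(a),.051)).round(0),proj(c,(t[0]+.031*np.cos(a),t[1]+.031*np.sin(a),t[2]+.017)).round(0))
E
```

```text
[0.47833629 0.01006991 0.16978371]
[-3.35295653e-03  2.66500630e-05  1.70000000e-02]
[330. 288.] [329. 407.]
[363. 272.] [379. 386.]
[375. 237.] [398. 339.]
[357. 204.] [371. 290.]
[318. 193.] [310. 274.]
[283. 212.] [256. 301.]
[274. 248.] [244. 352.]
[294. 278.] [275. 394.]
```

>>> {"api": "move_arm", "payload": {"moves": [0.004,-0.001,-0.03,0,0.05,0.004,-0.001,-0.055,0,0.05,0.004,-0.001,-0.065,0,0.05,0.004,-0.001,-0.069,0,0.05,0.004,-0.001,-0.071,0,0.05,0.004,-0.001,-0.071,0,0.05]}}

```text
clock: 8.43
tcp_pos: [0.4828, 0.0089, 0.0985]
orientation: [0.0, 0.06, 0.998, -0.016]
wrist_force: [0.0, 0.4, -1.6]
finger_gap: 0.0602
grip_force: 45.6
```

>>> {"api": "move_arm", "payload": {"moves": [0,0,-0.0015,0,0.05,0,0,-0.0025,0,0.05,0,0,-0.0025,0,0.05,0,0,-0.0025,0,0.08,0,0,-0.0025,0,0.08,0,0,-0.0025,0,0.08,0,0,-0.0025,0,0.08]}}

```text
clock: 9.02
tcp_pos: [0.4822, 0.0086, 0.0949]
orientation: [-0.001, 0.06, 0.998, -0.016]
wrist_force: [0.2, -0.0, 0.2]
finger_gap: 0.08
grip_force: 0.0
```

>>> {"api": "move_arm", "payload": {"moves": [0,0,0.03,0,0.08,0,0,0.07,0,0.08,0,0,0.11,0,0.08,-0.02,0.04,0.13,0,0.08,-0.02,0.08,0.13,0,0.08,-0.02,0.12,0.13,0,0.08,-0.02,0.16,0.13,0,0.08,-0.02,0.2,0.13,0,0.08,-0.02,0.24,0.13,0,0.08,-0.02,0.24,0.13,0,0.08,-0.02,0.24,0.13,0,0.08]}}

```text
clock: 9.93
tcp_pos: [0.4615, 0.2507, 0.2244]
orientation: [-0.001, 0.058, 0.998, -0.017]
wrist_force: [-1.1, -0.2, 0.1]
finger_gap: 0.08
grip_force: 0.0
```

```bash
python3 - <<'E'
from h import *
s=env.get_state();print(s["tcp_pos"],s["clock"])
c=cam("top");cv2.imwrite("pics/t2.png",cv2.resize(c["pixels"][150:300,180:420],(800,500),interpolation=3)[:,:,::-1])
E
```

```text
[0.46153342 0.25065018 0.22438108] 9.9333
```

View pics/t2.png

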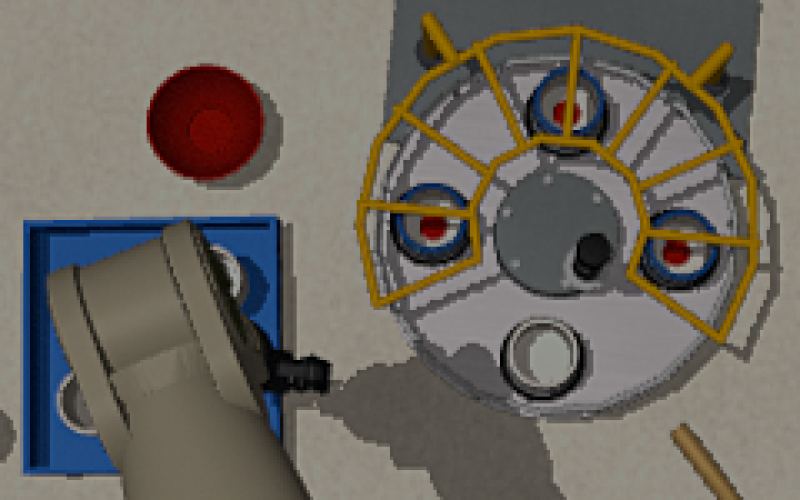

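The top view shows the blank standing on the front nest at (543,357) in the zoom, with an even dark margin around it. The knob's top is at (593,243), and the printed pots are unmoved. I'll check the centring and the knob position numerically.

```bash
python3 - <<'E'
from h import *
c=cam("top")
print("knob",plane(c,(180+593/3.333,150+243/3.333),.213), "pot rim",plane(c,(180+543/3.333,150+357.5/3.333),.113))
H,S,V=hsv(c); m=(V<45); m[:,:345]=0;m[:,372:]=0;m[:205]=0;m[240:]=0
for b in blobs(m,20): print(b[:3], plane(c,b[1],.2))
print(proj(c,(.558,-.03,.213)),proj(c,(.558,-.03,.179)))
E
```

```text
knob [ 0.56187996 -0.03139417  0.213     ] pot rim [0.47583111 0.00905277 0.113     ]
(119, array([357.1, 226.2]), array([352, 220,  12,  14], dtype=int32)) [ 0.55448794 -0.02963553  0.2       ]
[357.4499343  224.31860392] [356.7945275  225.92125241]
```

>>> {"api": "move_arm", "payload": {"moves": [-0.02,-0.04,0.02,0,0.08,-0.04,-0.08,0.03,0,0.08,-0.04,-0.12,0.03,0,0.08,-0.04,-0.16,0.03,0,0.08,-0.04,-0.2,0.03,0,0.08,-0.04,-0.24,0.03,0,0.08,-0.04,-0.24,0.03,0,0.08,-0.04,-0.24,0.03,0,0.08,-0.04,-0.24,0.03,0,0.08]}}

```text
clock: 10.78
tcp_pos: [0.4216, 0.0074, 0.2549]
orientation: [-0.001, 0.062, 0.998, -0.016]
wrist_force: [0.1, -0.5, 0.1]
finger_gap: 0.08
grip_force: 0.0
```

```bash
python3 - <<'E'
from h import *
s=env.get_state();print(s["tcp_pos"],s["clock"])
c=cam("wrist");cv2.imwrite("pics/w4.png",c["pixels"][:,:,::-1])
np.savez("w4.npz",**{k:np.array(c[k]) for k in("camera_matrix","rvec","tvec","R")})
print(proj(c,(.558,-.03,.213)),proj(c,(.5914,-.0044,.085)))
for a in np.linspace(0,2*np.pi,5)[:-1]: print(proj(c,(.4802+.031*np.cos(a),.009+.031*np.sin(a),.113)).round(0),proj(c,(.4802+.039*np.cos(a),.009+.039*np.sin(a),.051)).round(0))
E
```

```text
[0.42161018 0.00737484 0.25492253] 10.7833
[292.71042894 465.14640826] [333.41328621 375.68499248]
[339. 323.] [338. 299.]
[370. 290.] [371. 263.]
[331. 261.] [330. 231.]
[300. 296.] [298. 270.]
```

View pics/w4.png

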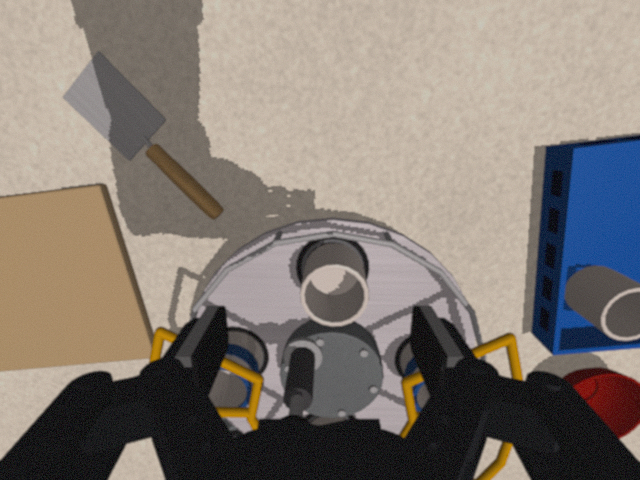

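The wrist view shows:
- The placed pot's rim is at (335,294), against (335,292) predicted if centred, so it's about 1–2 mm off.
- The knob column runs from (303,350) to (300,405).
- The cap's top is centred near (333,369).

I'll cross-check the knob and axis.

```bash
python3 - <<'E'
from h import *
c=cam("wrist")
for z in (.085,.12,.15,.179,.196,.213): print(z,proj(c,(.558,-.03,z)).round(0),proj(c,(.5914,-.0044,z)).round(0))
print("cap edges",[proj(c,(.5914+dx,-.0044+dy,.085)).round(0) for dx,dy in((.056,0),(-.056,0),(0,.056),(0,-.056))])
H,S,V=hsv(c)
# dark knob width by row
for r in range(340,425,6):
    x=np.nonzero(V[r,260:345]<55)[0]+260; print(r, (x.min(),x.max(),len(x)) if len(x) else None, V[r,[290,300,310]])
E
```

```text
0.085 [304. 351.] [332. 376.]
0.12 [302. 374.] [332. 400.]
0.15 [299. 398.] [332. 426.]
0.179 [296. 425.] [333. 455.]
0.196 [293. 444.] [333. 475.]
0.213 [291. 465.] [333. 498.]
cap edges [array([338., 417.]), array([326., 330.]), array([385., 372.]), array([281., 380.])]
340 (np.int64(260), np.int64(289), 4) [ 58 113  74]
346 (np.int64(260), np.int64(263), 4) [109 134 153]
352 (np.int64(263), np.int64(310), 23) [71 38 46]
358 (np.int64(263), np.int64(312), 28) [39 29 40]
364 (np.int64(262), np.int64(311), 27) [36 32 37]
370 (np.int64(260), np.int64(311), 26) [31 39 35]
376 (np.int64(286), np.int64(311), 26) [41 38 41]
382 (np.int64(285), np.int64(311), 27) [ 8 37 29]
388 (np.int64(284), np.int64(310), 25) [41 43 35]
394 (np.int64(283), np.int64(310), 20) [48 48 50]
400 (np.int64(283), np.int64(288), 6) [64 69 72]
406 (np.int64(287), np.int64(287), 1) [ 64  66 101]
412 None [65 80 99]
418 (np.int64(281), np.int64(314), 33) [34 11 59]
424 (np.int64(260), np.int64(344), 74) [32 33 43]
```

The barrel base and cap edges match the prediction. The knob's y comes out about 2 mm further right, so I'll use (0.558, -0.032). Next I go over the knob, descend and grip.

>>> {"api": "move_arm", "payload": {"moves": [0.036,-0.01,0,0,0.06,0.072,-0.02,0,0,0.06,0.108,-0.03,0,0,0.06,0.1364,-0.0394,0,0,0.06,0.1364,-0.0394,0,0,0.06,0.1364,-0.0394,-0.03,0,0.06,0.1364,-0.0394,-0.06,0,0.06,0.1364,-0.0394,-0.07,0,0.06,0.1364,-0.0394,-0.07,0,0.06]}}

```text
clock: 11.63
tcp_pos: [0.5558, -0.0288, 0.1817]
orientation: [-0.004, 0.059, 0.998, -0.016]
wrist_force: [-0.1, -0.5, 0.2]
finger_gap: 0.06
grip_force: 0.0
```

>>> {"api": "move_arm", "payload": {"moves": [0,0,0,0,0.04,0,0,0,0,0.034,0,0,0,0,0.02,0,0,0,0,0.02,0,0,0,0,0.02,0,0,0,0,0.02], "newtons": 60}}

```text
clock: 12.13
tcp_pos: [0.5589, -0.0314, 0.1875]
orientation: [0.001, 0.06, 0.998, -0.017]
wrist_force: [-3.3, -3.0, 6.8]
finger_gap: 0.0277
grip_force: 58.9
```

>>> {"api": "move_arm", "payload": {"moves": [0,0,0.005,0,0.02,0,0,0.01,0,0.02,0,0,0.015,0,0.02,0,0,0.017,0,0.02,0,0,0.017,0,0.02,0,0,0.017,0,0.02]}}

```text
clock: 12.63
tcp_pos: [0.5578, -0.0302, 0.2011]
orientation: [-0.002, 0.06, 0.998, -0.016]
wrist_force: [-0.9, -1.3, -10.6]
finger_gap: 0.0275
grip_force: 59.6
```

```bash
python3 - <<'E'
from h import *
s=env.get_state();print(s["tcp_pos"],s["clock"],s["wrist_force"],s["finger_gap"])
t=s["tcp_pos"][:2]; ax=np.array([.5914,-.0044]); v=t-ax; print(np.hypot(*v),np.arctan2(v[1],v[0]))
a0=np.arctan2(v[1],v[0]); 
for sg in(1,-1):
  for k in range(1,13):
    th=sg*k*np.pi/24; R=np.array([[np.cos(th),-np.sin(th)],[np.sin(th),np.cos(th)]]); print(sg*k,(R@v-v).round(4))
E
```

```text
[ 0.55778451 -0.03016886  0.20113313] 12.6333 [ -0.86397247  -1.29512422 -10.63257491] 0.027525941712148908
0.04235605228834281 -2.4875663567638715
1 [ 0.0037 -0.0042]
2 [ 0.0078 -0.0078]
3 [ 0.0124 -0.0109]
4 [ 0.0174 -0.0134]
5 [ 0.0226 -0.0151]
6 [ 0.0281 -0.0162]
7 [ 0.0336 -0.0166]
8 [ 0.0391 -0.0162]
9 [ 0.0446 -0.0151]
10 [ 0.0498 -0.0134]
11 [ 0.0548 -0.0109]
12 [ 0.0594 -0.0078]
-1 [-0.0031  0.0046]
-2 [-0.0055  0.0096]
-3 [-0.0073  0.0148]
-4 [-0.0084  0.0203]
-5 [-0.0087  0.0258]
-6 [-0.0084  0.0313]
-7 [-0.0073  0.0368]
-8 [-0.0055  0.042 ]
-9 [-0.0031  0.047 ]
-10 [0.     0.0516]
-11 [0.0037 0.0557]
-12 [0.0078 0.0594]
```

The radius (42.4 mm) and angle match the expected knob. A spring force of 10.6 N implies about 13 mm of lift, so I'll lift 3 mm more and then swing clockwise in an arc.

>>> {"api": "move_arm", "payload": {"moves": [0,0,0.003,0,0.02,0,0,0.003,0,0.02,0,0,0.003,0,0.02]}}

```text
clock: 12.88
tcp_pos: [0.5578, -0.0302, 0.2044]
orientation: [-0.001, 0.06, 0.998, -0.016]
wrist_force: [-2.3, -0.2, -10.1]
finger_gap: 0.0275
grip_force: 59.7
```

>>> {"api": "move_arm", "payload": {"moves": [-0.0016,0.0022,0,0,0.02,-0.0031,0.0046,0,0,0.02,-0.0044,0.007,0,0,0.02,-0.0055,0.0096,0,0,0.02,-0.0065,0.0122,0,0,0.02,-0.0073,0.0148,0,0,0.02,-0.0079,0.0175,0,0,0.02,-0.0084,0.0203,0,0,0.02,-0.0086,0.023,0,0,0.02,-0.0087,0.0258,0,0,0.02,-0.0086,0.0286,0,0,0.02,-0.0084,0.0313,0,0,0.02]}}

```text
clock: 13.88
tcp_pos: [0.5509, 0.0007, 0.2051]
orientation: [0.0, 0.06, 0.998, -0.016]
wrist_force: [5.8, -2.5, -11.5]
finger_gap: 0.0278
grip_force: 59.8
```

>>> {"api": "move_arm", "payload": {"moves": [0.001,0.0028,0,0,0.02,0.0019,0.0055,0,0,0.02,0.0028,0.0081,0,0,0.02,0.0038,0.0107,0,0,0.02,0.0049,0.0132,0,0,0.02,0.0062,0.0157,0,0,0.02,0.0076,0.018,0,0,0.02,0.0092,0.0203,0,0,0.02,0.0109,0.0224,0,0,0.02,0.0127,0.0244,0,0,0.02,0.0146,0.0263,0,0,0.02,0.0165,0.0281,0,0,0.02]}}

```text
clock: 14.88
tcp_pos: [0.5671, 0.0275, 0.2049]
orientation: [-0.0, 0.061, 0.998, -0.018]
wrist_force: [4.2, -7.8, -10.1]
finger_gap: 0.0278
grip_force: 60.6
```

>>> {"api": "move_arm", "payload": {"moves": [0,0,0,0,0.02,0,0,-0.005,0,0.02,0,0,-0.01,0,0.02,0,0,-0.01,0,0.02]}}

```text
clock: 15.22
tcp_pos: [0.5673, 0.0276, 0.1946]
orientation: [-0.0, 0.061, 0.998, -0.018]
wrist_force: [3.0, -8.3, -9.3]
finger_gap: 0.0275
grip_force: 60.7
```

Fitting the arc gives axis (0.592, -0.006) and a turn of about -1.54 rad. The spring force dropped to 9.3 N as I lowered, so the pin seems to be entering the bore. I'll lower further, let go and back off upwards.

>>> {"api": "move_arm", "payload": {"moves": [0,0,-0.004,0,0.02,0,0,-0.007,0,0.02,0,0,-0.008,0,0.02,0,0,-0.008,0,0.02]}}

```text
clock: 15.55
tcp_pos: [0.5674, 0.0276, 0.1876]
orientation: [0.0, 0.061, 0.998, -0.017]
wrist_force: [3.9, -7.0, -7.9]
finger_gap: 0.0274
grip_force: 61.0
```

>>> {"api": "move_arm", "payload": {"moves": [0,0,-0.002,0,0.02,0,0,-0.003,0,0.02,0,0,-0.003,0,0.02,0,0,-0.003,0,0.06,0,0,-0.003,0,0.06,0,0,-0.003,0,0.06]}}

```text
clock: 16.05
tcp_pos: [0.5668, 0.029, 0.185]
orientation: [0.0, 0.06, 0.998, -0.016]
wrist_force: [-0.5, 0.3, 0.7]
finger_gap: 0.0598
grip_force: 0.0
```

>>> {"api": "move_arm", "payload": {"moves": [0,0,0.03,0,0.07,0,0,0.06,0,0.08,-0.04,0.005,0.06,0,0.08,-0.08,0.01,0.06,0,0.08,-0.12,0.01,0.06,0,0.08,-0.15,0.01,0.06,0,0.08,-0.15,0.01,0.06,0,0.08,-0.15,0.01,0.06,0,0.08]}}

```text
clock: 16.72
tcp_pos: [0.4154, 0.0391, 0.2446]
orientation: [0.0, 0.06, 0.998, -0.016]
wrist_force: [0.4, -0.2, 0.6]
finger_gap: 0.0802
grip_force: 0.0
```

```bash
python3 - <<'E'
from h import *
s=env.get_state();print(s["tcp_pos"],s["clock"])
c=cam("wrist");cv2.imwrite("pics/w5.png",c["pixels"][:,:,::-1])
ax=np.array([.5923,-.0061])
for r,yaw in((.042,np.pi-.12-.785),):
  for z in(.085,.15,.179,.213): print(z,proj(c,(ax[0]+r*np.cos(yaw),ax[1]+r*np.sin(yaw),z)).round(0))
print("load",ax+.112*np.array([-np.cos(.12),np.sin(.12)]))
H,S,V=hsv(c)
m=((H<8)|(H>172))&(S>120)&(V>60)
for b in blobs(m,10): print(b[:3],plane(c,b[1],.0565).round(4))
E
```

```text
[0.41537549 0.03905214 0.24456146] 16.7167
0.085 [330. 367.]
0.15 [330. 418.]
0.179 [330. 448.]
0.213 [330. 493.]
load [0.48110543 0.00730777]
(152, array([307.5, 289.6]), array([297, 285,  22,  10], dtype=int32)) [0.4907 0.0112 0.0565]
(1206, array([604.1, 405.9]), array([575, 386,  50,  50], dtype=int32)) [0.6703 0.3281 0.0565]
```

View pics/w5.png

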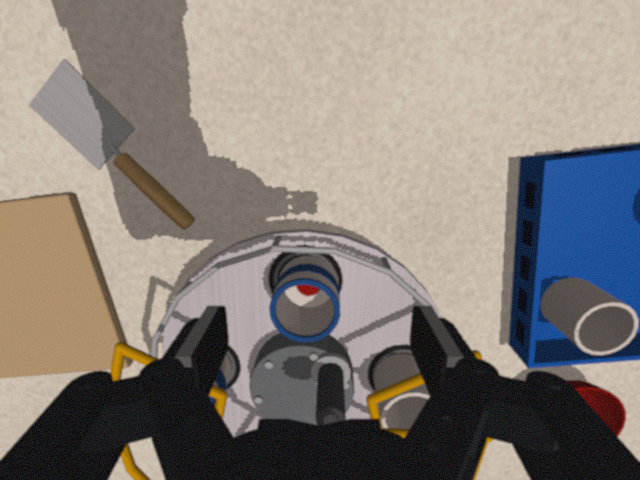

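The disc has turned: a printed pot (blue rim at (305,309), red spot inside) is at the front and the blank is now on the left at (405,390). No red ring shows on the barrel. I'll measure the rim with a blue mask.

```bash
cat >> h.py <<'E'
def bluerim(c,guess):  # rim of printed pot near world guess, wrist view
    H,S,V=hsv(c); u,v=proj(c,guess); m=(H>100)&(H<125)&(S>100)
    k=np.zeros_like(m); r=45; k[int(v)-r:int(v)+r,int(u)-r:int(u)+r]=1
    ys,xs=np.nonzero(m&k); e=cv2.fitEllipse(cv2.convexHull(np.stack([xs,ys],1).astype(np.int32)))
    return e,plane(c,e[0],.113),(xs.min(),xs.max(),ys.max())
def whiterim(c,guess,zr,h=62): # expected rim extents to compare
    return [proj(c,(guess[0]+dx,guess[1]+dy,zr)).round(0) for dx,dy in((.031,0),(-.031,0),(0,.031),(0,-.031))]
E
python3 - <<'E'
from h import *
c=cam("wrist"); print(env.get_state()["tcp_pos"])
print(bluerim(c,(.481,.007,.113)))
for x,y in((.481,.0073),(.476,.009)): print(whiterim(c,(x,y),.113))
print(plane(c,(305.5,309.5),.113))
E
```

```text
[0.41761074 0.03871746 0.24449997]
(((302.636474609375, 298.7447204589844), (72.31428527832031, 86.9022445678711), 160.40689086914062), array([0.47325861, 0.01288311, 0.113     ]), (np.int64(270), np.int64(338), np.int64(340)))
[array([302., 338.]), array([292., 275.]), array([333., 304.]), array([263., 310.])]
[array([303., 333.]), array([294., 269.]), array([334., 299.]), array([264., 305.])]
[0.48391047 0.01396858 0.113     ]
```

>>> {"api": "move_arm", "payload": {"moves": [0.035,-0.015,0,0,0.08,0.0655,-0.0267,0,0,0.08,0.0655,-0.0267,-0.02,0,0.08,0.0655,-0.0267,-0.06,0,0.08,0.0655,-0.0267,-0.1,0,0.08,0.0655,-0.0267,-0.135,0,0.08,0.0655,-0.0267,-0.148,0,0.08,0.0655,-0.0267,-0.148,0,0.08,0.0655,-0.0267,-0.148,0,0.05,0.0655,-0.0267,-0.148,0,0.05,0.0655,-0.0267,-0.148,0,0.05,0.0655,-0.0267,-0.148,0,0.05], "newtons": 40}}

```text
clock: 17.82
tcp_pos: [0.4836, 0.0118, 0.0973]
orientation: [0.001, 0.06, 0.998, -0.016]
wrist_force: [-0.4, 0.1, -0.4]
finger_gap: 0.0611
grip_force: 43.5
```

>>> {"api": "move_arm", "payload": {"moves": [0,0,0,0,0.05,0,0,0,0,0.05,0,0,0,0,0.05]}}

```text
clock: 18.07
tcp_pos: [0.4834, 0.0118, 0.097]
orientation: [0.001, 0.06, 0.998, -0.016]
wrist_force: [1.1, -1.6, 4.0]
finger_gap: 0.0609
grip_force: 44.0
```

>>> {"api": "move_arm", "payload": {"moves": [0,0,0.03,0,0.05,0,0,0.07,0,0.05,0,0,0.11,0,0.05,-0.01,-0.02,0.125,0,0.05,-0.02,-0.06,0.125,0,0.05,-0.03,-0.1,0.125,0,0.05,-0.0335,-0.14,0.125,0,0.05,-0.0335,-0.18,0.125,0,0.05,-0.0335,-0.22,0.125,0,0.05,-0.0335,-0.26,0.125,0,0.05,-0.0335,-0.3,0.125,0,0.05,-0.0335,-0.322,0.125,0,0.05]}}

```text
clock: 19.07
tcp_pos: [0.448, -0.3141, 0.2205]
orientation: [-0.001, 0.062, 0.998, -0.017]
wrist_force: [1.5, 0.5, -0.9]
finger_gap: 0.0615
grip_force: 44.7
```

>>> {"api": "move_arm", "payload": {"moves": [0,0,-0.04,0,0.05,0,0,-0.08,0,0.05,0,0,-0.12,0,0.05,0,0,-0.15,0,0.05,0,0,-0.156,0,0.05,0,0,-0.156,0,0.05,0,0,-0.156,0,0.05]}}

```text
clock: 19.65
tcp_pos: [0.4484, -0.3098, 0.0649]
orientation: [-0.001, 0.06, 0.998, -0.016]
wrist_force: [0.3, -1.2, -1.0]
finger_gap: 0.0614
grip_force: 44.1
```

>>> {"api": "move_arm", "payload": {"moves": [0,0,-0.002,0,0.05,0,0,-0.0035,0,0.05,0,0,-0.004,0,0.05,0,0,-0.004,0,0.05,0,0,-0.004,0,0.07,0,0,-0.004,0,0.08,0,0,-0.004,0,0.08,0,0,-0.004,0,0.08]}}

```text
clock: 20.32
tcp_pos: [0.4487, -0.3102, 0.0611]
orientation: [-0.0, 0.06, 0.998, -0.016]
wrist_force: [-0.6, -0.8, 0.3]
finger_gap: 0.0804
grip_force: 0.0
```

>>> {"api": "move_arm", "payload": {"moves": [0,0,0.03,0,0.08,0,0,0.07,0,0.08,0,0,0.11,0,0.08,0,0,0.15,0,0.08,0,0,0.17,0,0.08,0,0.04,0.18,0,0.08,0,0.08,0.18,0,0.08,0,0.12,0.18,0,0.08,0,0.16,0.18,0,0.08,0,0.2,0.18,0,0.08,0,0.24,0.18,0,0.08,0,0.28,0.18,0,0.08]}}

```text
clock: 21.32
tcp_pos: [0.4482, -0.0283, 0.2412]
orientation: [-0.0, 0.06, 0.998, -0.016]
wrist_force: [1.1, -0.3, 0.1]
finger_gap: 0.0801
grip_force: 0.0
```

>>> {"api": "move_arm", "payload": {"moves": [0,0.04,0,0,0.076,0,0.08,0,0,0.076,0,0.12,0,0,0.076,0,0.16,0,0,0.076,0,0.2,0,0,0.076,0,0.24,0,0,0.076,0,0.28,0,0,0.076,0,0.32,0,0,0.076,0,0.34,0,0,0.076,0,0.34,-0.04,0,0.076,0,0.34,-0.08,0,0.076,0,0.34,-0.08,0,0.076]}}

```text
clock: 22.32
tcp_pos: [0.4433, 0.3081, 0.1533]
orientation: [-0.006, 0.059, 0.998, -0.02]
wrist_force: [-1.5, -1.0, -1.2]
finger_gap: 0.0757
grip_force: 0.0
```

```bash
cat >> h.py <<'E'
def whitedet(c,guess,zr): # rim of white pot at height zr near guess; fit circle through bright rim pixels, mapped to the plane
    H,S,V=hsv(c); g=cv2.cvtColor(c["pixels"],cv2.COLOR_RGB2GRAY)
    m=(S<40)&(V>175); pts=[]
    P=[]
    for v in range(480):
        xs=np.nonzero(m[v])[0]
        for u in xs: P.append((u,v))
    if not P: return None
    W=np.array([plane(c,p,zr)[:2] for p in P]); d=np.hypot(*(W-np.array(guess[:2])).T); W=W[d<.042]
    best=None; rng=np.random.default_rng(0)
    for _ in range(400):
        a=W[rng.choice(len(W),3,replace=False)]; A=np.c_[2*a,np.ones(3)]
        try: s=np.linalg.solve(A,(a**2).sum(1))
        except Exception: continue
        q=s[:2]; r=np.sqrt(max(0,s[2]+q@q))
        if abs(r-.029)>.003: continue
        n=(abs(np.hypot(*(W-q).T)-.029)<.0025).sum()
        if best is None or n>best[0]: best=(int(n),q,r,len(W))
    return best
E
python3 - <<'E'
from h import *
s=env.get_state();print(s["tcp_pos"],s["clock"])
c=cam("wrist");cv2.imwrite("pics/w6.png",c["pixels"][:,:,::-1])
for g in((.5583,.309),(.4501,.4118)): print(whitedet(c,g,.068),[list(x) for x in whiterim(c,g,.068)])
c=cam("top")
for b in blanks(c): print(b)
E
```

```text
[0.44331092 0.30810097 0.15328166] 22.3167
(868, array([0.56082249, 0.30719134]), np.float64(0.027495361280019556), 1001) [[np.float64(346.0), np.float64(424.0)], [np.float64(339.0), np.float64(359.0)], [np.float64(383.0), np.float64(390.0)], [np.float64(303.0), np.float64(396.0)]]
(1584, array([0.45248627, 0.4118195 ]), np.float64(0.028927872172277963), 2220) [[np.float64(480.0), np.float64(292.0)], [np.float64(482.0), np.float64(204.0)], [np.float64(529.0), np.float64(245.0)], [np.float64(434.0), np.float64(254.0)]]
(292, (241.5854949951172, 233.15428161621094), 10.478361129760742, array([0.5584, 0.309 , 0.068 ]))
(2020, (214.5, 262.95159912109375), 36.49483871459961, array([0.4708, 0.3905, 0.068 ]))
```

View pics/w6.png

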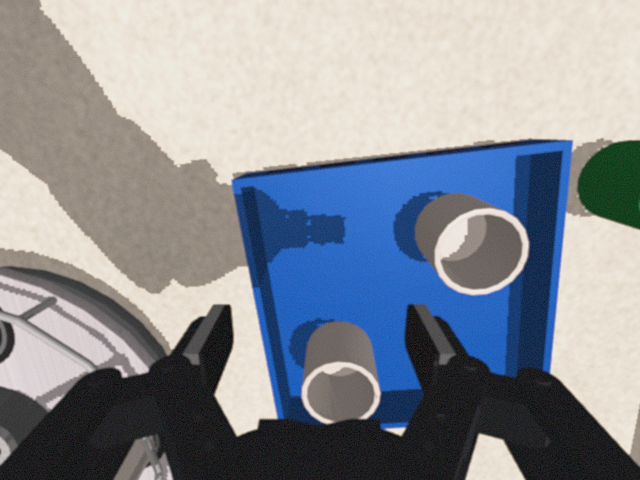

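The wrist view shows the two remaining blank rims at (482,250) and (341,393), matching their predicted positions, so nothing has been knocked. Next I pick the one at (0.4515, 0.412).

>>> {"api": "move_arm", "payload": {"moves": [0.003,0.04,0,0,0.076,0.003,0.08,0,0,0.076,0.003,0.102,0,0,0.076,0.003,0.102,0,0,0.076,0.003,0.102,0,0,0.076]}}

```text
clock: 22.83
tcp_pos: [0.453, 0.4135, 0.1638]
orientation: [0.001, 0.06, 0.998, -0.015]
wrist_force: [-0.1, -0.6, 0.3]
finger_gap: 0.0759
grip_force: 0.0
```

>>> {"api": "move_arm", "payload": {"moves": [-0.001,-0.001,-0.04,0,0.076,-0.001,-0.001,-0.08,0,0.076,-0.001,-0.001,-0.105,0,0.076,-0.001,-0.001,-0.112,0,0.076,-0.001,-0.001,-0.112,0,0.076,-0.001,-0.001,-0.112,0,0.05,-0.001,-0.001,-0.112,0,0.05,-0.001,-0.001,-0.112,0,0.05,-0.001,-0.001,-0.112,0,0.05,-0.001,-0.001,-0.112,0,0.05,-0.001,-0.001,-0.112,0,0.05]}}

```text
clock: 23.75
tcp_pos: [0.4526, 0.4118, 0.0519]
orientation: [0.002, 0.06, 0.998, -0.015]
wrist_force: [0.6, -2.2, 7.0]
finger_gap: 0.0614
grip_force: 44.6
```

>>> {"api": "move_arm", "payload": {"moves": [0,0,0.04,0,0.05,0,0,0.08,0,0.05,0,0,0.12,0,0.05,0,0,0.16,0,0.05,0,-0.04,0.17,0,0.05,0,-0.08,0.17,0,0.05,0,-0.12,0.17,0,0.05,0,-0.16,0.17,0,0.05,0,-0.2,0.17,0,0.05,0,-0.24,0.17,0,0.05,0,-0.28,0.17,0,0.05,0,-0.32,0.17,0,0.05]}}

```text
clock: 24.75
tcp_pos: [0.4503, 0.0893, 0.2199]
orientation: [0.0, 0.06, 0.998, -0.016]
wrist_force: [1.2, -0.0, -1.0]
finger_gap: 0.0611
grip_force: 45.5
```

>>> {"api": "move_arm", "payload": {"moves": [-0.02,-0.04,0,0,0.05,-0.02,-0.07,0,0,0.05,-0.02,-0.07,0,0,0.05,-0.02,-0.07,0,0,0.05,-0.02,-0.07,0,0,0.05]}}

```text
clock: 25.17
tcp_pos: [0.4308, 0.0209, 0.2196]
orientation: [0.0, 0.061, 0.998, -0.016]
wrist_force: [0.0, 0.3, -2.5]
finger_gap: 0.0615
grip_force: 45.6
```

```bash
python3 - <<'E'
from h import *
s=env.get_state();print(s["tcp_pos"],s["clock"],s["finger_gap"])
c=cam("wrist");cv2.imwrite("pics/w7.png",c["pixels"][:,:,::-1]); t=s["tcp_pos"]
w=whitedet(c,t,t[2]+.017);print("hand",w, w and w[1]-t[:2])
H,S,V=hsv(c); g=(.4811,.0073,.051); u,v=proj(c,g); print(u,v)
m=(V<48)&(S<90);k=np.zeros_like(m);k[int(v)-65:int(v)+65,int(u)-65:int(u)+65]=1
for b in blobs(m&k,200): 
    print(b[0],b[1],b[2])
for d in((.039,0),(-.039,0),(0,.039),(0,-.039)): print(proj(c,(g[0]+d[0],g[1]+d[1],.051)).round(0))
E
```

```text
[0.43079691 0.02086856 0.21956894] 25.1667 0.06149852045749273
hand (1123, array([0.42991776, 0.01929629]), np.float64(0.02788009428940188), 3934) [-0.00087915 -0.00157227]
317.55392374685783 273.81821050999224
[322. 310.]
[312. 235.]
[358. 270.]
[278. 278.]
```

```bash
python3 - <<'E'
from h import *
c=cam("wrist");H,S,V=hsv(c); g=(.4811,.0073,.051)
for v in (245,255,262): print(v,V[v,268:372:2].tolist())
for u in (318,): print(u,V[225:330:2,u].tolist())
E
```

```text
245 [95, 88, 91, 97, 102, 104, 107, 93, 90, 83, 89, 85, 84, 85, 90, 87, 88, 85, 87, 90, 87, 91, 87, 89, 86, 86, 95, 90, 91, 95, 91, 94, 89, 98, 96, 92, 96, 94, 96, 100, 93, 95, 99, 97, 103, 99, 109, 144, 156, 142, 129, 114]
255 [184, 186, 180, 122, 85, 86, 85, 89, 90, 89, 86, 87, 88, 93, 88, 87, 93, 94, 89, 88, 94, 85, 90, 88, 91, 86, 89, 92, 94, 93, 92, 90, 95, 93, 94, 96, 93, 95, 98, 94, 98, 99, 94, 94, 99, 100, 97, 101, 102, 98, 103, 156]
262 [175, 117, 86, 85, 86, 93, 89, 91, 91, 89, 88, 90, 89, 88, 90, 89, 89, 90, 90, 92, 86, 87, 93, 90, 89, 91, 87, 89, 91, 93, 94, 94, 94, 91, 95, 97, 100, 96, 93, 99, 98, 99, 99, 102, 99, 98, 99, 98, 104, 100, 102, 103]
318 [113, 114, 98, 91, 91, 84, 90, 93, 90, 89, 86, 92, 96, 87, 86, 86, 90, 89, 92, 91, 90, 92, 89, 105, 177, 211, 190, 140, 134, 117, 119, 123, 125, 119, 125, 122, 122, 119, 119, 124, 127, 194, 202, 198, 204, 201, 189, 141, 122, 124, 104, 87, 89]
```

```bash
python3 - <<'E'
from h import *
c=cam("top")
cv2.imwrite("pics/t3.png",cv2.resize(c["pixels"][160:290,280:420],(800,743),interpolation=3)[:600,:,::-1])
try: print(pad(c,(322,240,366,276)))
except Exception as e: print(e)
E
```

```text
max() iterable argument is empty
```

View pics/t3.png

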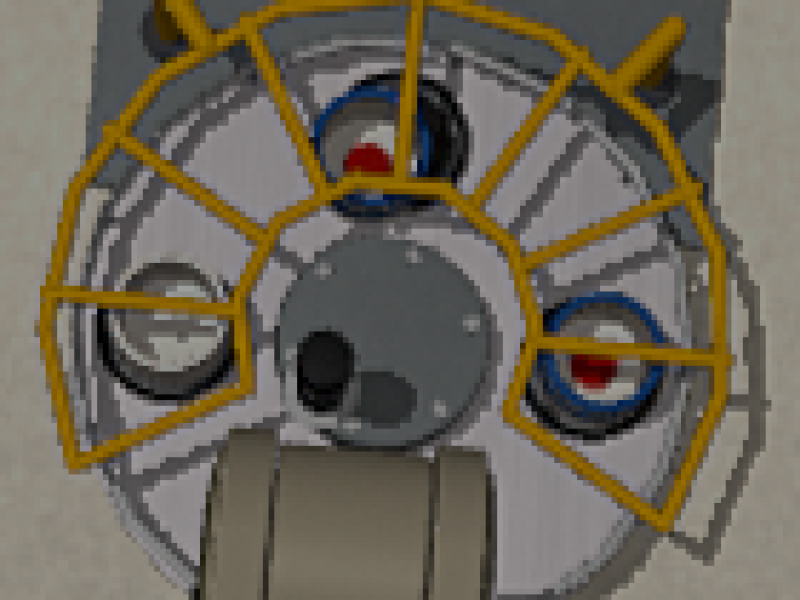

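The crop shows the knob on the front-left, the blank on the left nest and printed pots at the rear and right. The rear printed pot at (375,150) now sits about 1 cm off its pad centre (393,145), so I'll measure it again when it reaches the front. The front nest is hidden by the arm. From the knob fit and the removed pot it is near (0.4825, 0.0115), and I place there.

>>> {"api": "move_arm", "payload": {"moves": [0.03,-0.009,0,0,0.05,0.0517,-0.009,0,0,0.05,0.0517,-0.009,-0.03,0,0.05,0.0517,-0.009,-0.07,0,0.05,0.0517,-0.009,-0.1,0,0.05,0.0517,-0.009,-0.115,0,0.05,0.0517,-0.009,-0.12,0,0.05,0.0517,-0.009,-0.12,0,0.05,0.0517,-0.009,-0.12,0,0.05]}}

```text
clock: 26.07
tcp_pos: [0.4826, 0.013, 0.099]
orientation: [-0.001, 0.059, 0.998, -0.016]
wrist_force: [0.9, -0.4, -1.6]
finger_gap: 0.0612
grip_force: 45.6
```

Lower, release, and retreat to the viewpoint at about (0.42, 0.03, 0.25).

>>> {"api": "move_arm", "payload": {"moves": [0,-0.001,-0.0015,0,0.05,0,-0.001,-0.0025,0,0.05,0,-0.001,-0.0025,0,0.05,0,-0.001,-0.0025,0,0.065,0,-0.001,-0.0025,0,0.08,0,-0.001,-0.0025,0,0.08,0,-0.001,-0.0025,0,0.08]}}

```text
clock: 26.65
tcp_pos: [0.4824, 0.0108, 0.0965]
orientation: [-0.0, 0.06, 0.998, -0.016]
wrist_force: [0.5, 0.4, -0.3]
finger_gap: 0.0804
grip_force: 0.0
```

>>> {"api": "move_arm", "payload": {"moves": [0,0,0.03,0,0.08,0,0,0.07,0,0.08,0,0,0.11,0,0.08,-0.02,0.01,0.15,0,0.08,-0.062,0.02,0.155,0,0.08,-0.062,0.02,0.155,0,0.08,-0.062,0.02,0.155,0,0.08,-0.062,0.02,0.155,0,0.08]}}

```text
clock: 27.32
tcp_pos: [0.4204, 0.0309, 0.2514]
orientation: [0.0, 0.06, 0.998, -0.016]
wrist_force: [-0.8, -0.1, 0.3]
finger_gap: 0.0802
grip_force: 0.0
```

```bash
cat >> h.py <<'E'
def padfit(c,g=(.482,.010),z=.051,vmax=60): # outline of pad (visible part): robust circle of radius .039 through dark pixels' outer edge, on the plane
    H,S,V=hsv(c); m=((V<vmax)&(S<110)).astype(np.uint8)
    n,l=cv2.connectedComponents(m); best=None
    cs,_=cv2.findContours(m,cv2.RETR_EXTERNAL,cv2.CHAIN_APPROX_NONE)
    P=np.vstack([k[:,0] for k in cs if len(k)>20]); W=np.array([plane(c,p,z)[:2] for p in P]); W=W[np.hypot(*(W-np.array(g)).T)<.055]
    for dx in np.arange(-.012,.0121,.001):
        for dy in np.arange(-.012,.0121,.001):
            d=abs(np.hypot(*(W-np.array(g)-[dx,dy]).T)-.039); n=(d<.001).sum()
            if best is None or n>best[0]: best=(int(n),(round(g[0]+dx,4),round(g[1]+dy,4)),len(W))
    return best
E
python3 - <<'E'
from h import *
s=env.get_state();print(s["tcp_pos"],s["clock"])
c=cam("wrist");cv2.imwrite("pics/w8.png",c["pixels"][:,:,::-1])
print(whitedet(c,(.482,.011),.113))
for v in(60,75,90): print(padfit(c,vmax=v))
u,v=proj(c,(.482,.011,.051)).astype(int); cv2.imwrite("pics/w8c.png",cv2.resize(c["pixels"][v-50:v+100,u-75:u+75],(600,600),interpolation=3)[:,:,::-1]); print(u,v)
E
```

```text
[0.42044828 0.03091516 0.25141808] 27.3167
(754, array([0.48431107, 0.01055799]), np.float64(0.02919241416338095), 2279)
(53, (np.float64(0.485), np.float64(0.005)), 166)
(63, (np.float64(0.487), np.float64(0.003)), 197)
(75, (np.float64(0.484), np.float64(0.005)), 361)
314 272
```

View pics/w8c.png

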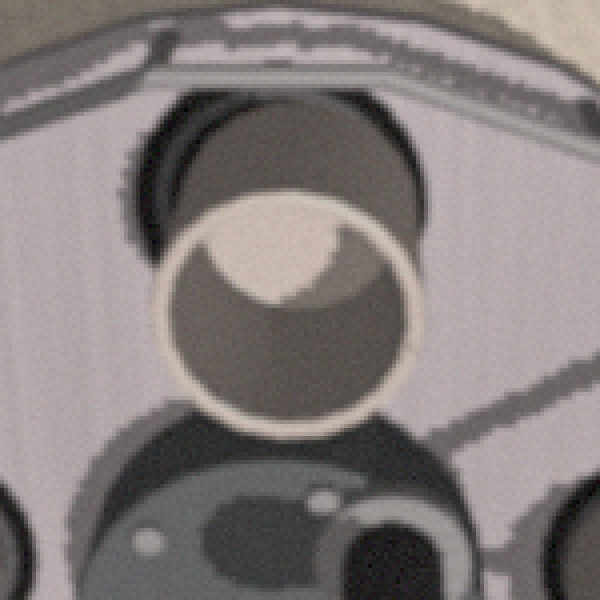

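The crop shows the pot offset on its pad. The grey foot-ring and a wide dark margin show at left (140–175), but only about 10 px at right (425). So the pot stands a few mm too far to +y, and I'll quantify it.

```bash
python3 - <<'E'
from h import *
c=cam("wrist"); a=np.linspace(0,2*np.pi,73)
def ext(g,r,z):
    q=np.array([proj(c,(g[0]+r*np.cos(t),g[1]+r*np.sin(t),z)) for t in a]); return q.min(0).round(1),q.max(0).round(1)
for y in(.004,.006,.008,.010): print(y,"pad",ext((.484,y),.039,.051),"rim",ext((.484,y),.031,.113),"foot",ext((.484,y),.031,.051))
print("seen pad 273.5..345.3  rim 277..345, rows 319.5(top)..381.5; w8 offset +222")
u,v=proj(c,(.482,.011,.051)).astype(int); print(u,v)
E
```

```text
0.004 pad (array([271.1, 239.5]), array([344.7, 307.3])) rim (array([268.6, 270.5]), array([338.3, 333. ])) foot (array([278.6, 246.9]), array([337.1, 300.8]))
0.006 pad (array([273. , 239.3]), array([346.6, 307.1])) rim (array([270.8, 270.3]), array([340.6, 332.8])) foot (array([280.5, 246.7]), array([339. , 300.6]))
0.008 pad (array([274.8, 239.1]), array([348.5, 307. ])) rim (array([273.1, 270.1]), array([342.9, 332.6])) foot (array([282.3, 246.5]), array([340.9, 300.4]))
0.01 pad (array([276.7, 238.9]), array([350.4, 306.8])) rim (array([275.3, 269.9]), array([345.1, 332.4])) foot (array([284.2, 246.3]), array([342.8, 300.3]))
seen pad 273.5..345.3  rim 277..345, rows 319.5(top)..381.5; w8 offset +222
314 272
```

The pad centre is at y≈0.0057 and the pot at y≈0.0108. I'll re-grip and shift it 5 mm toward -y.

>>> {"api": "move_arm", "payload": {"moves": [0.035,-0.015,0,0,0.08,0.063,-0.02,0,0,0.08,0.063,-0.02,-0.02,0,0.08,0.063,-0.02,-0.06,0,0.08,0.063,-0.02,-0.1,0,0.08,0.063,-0.02,-0.14,0,0.08,0.063,-0.02,-0.154,0,0.08,0.063,-0.02,-0.154,0,0.08,0.063,-0.02,-0.154,0,0.05,0.063,-0.02,-0.154,0,0.05,0.063,-0.02,-0.154,0,0.05,0.063,-0.02,-0.154,0,0.05]}}

```text
clock: 28.42
tcp_pos: [0.4846, 0.0107, 0.0987]
orientation: [0.001, 0.06, 0.998, -0.016]
wrist_force: [0.3, 0.3, -2.2]
finger_gap: 0.0612
grip_force: 43.7
```

>>> {"api": "move_arm", "payload": {"moves": [0,0,0,0,0.05,0,0,0.004,0,0.05,0,0,0.008,0,0.05,0,-0.003,0.008,0,0.05,0,-0.0053,0.008,0,0.05,0,-0.0053,0.008,0,0.05,0,-0.0053,0.004,0,0.05,0,-0.0053,0.001,0,0.05,0,-0.0053,0,0,0.05,0,-0.0053,0,0,0.05]}}

```text
clock: 29.25
tcp_pos: [0.4834, 0.0056, 0.0979]
orientation: [-0.0, 0.06, 0.998, -0.016]
wrist_force: [-2.2, 0.1, 5.4]
finger_gap: 0.0614
grip_force: 44.6
```

>>> {"api": "move_arm", "payload": {"moves": [0,0,0,0,0.065,0,0,0,0,0.08,0,0,0,0,0.08,0,0,0,0,0.08]}}

```text
clock: 29.58
tcp_pos: [0.4832, 0.0057, 0.0971]
orientation: [-0.001, 0.06, 0.998, -0.016]
wrist_force: [0.0, -0.6, -0.6]
finger_gap: 0.0803
grip_force: 0.0
```

>>> {"api": "move_arm", "payload": {"moves": [0,0,0.03,0,0.08,0,0,0.07,0,0.08,0,0,0.11,0,0.08,-0.02,0.01,0.15,0,0.08,-0.063,0.025,0.155,0,0.08,-0.063,0.025,0.155,0,0.08,-0.063,0.025,0.155,0,0.08,-0.063,0.025,0.155,0,0.08]}}

```text
clock: 30.25
tcp_pos: [0.4204, 0.0307, 0.2523]
orientation: [-0.0, 0.06, 0.998, -0.016]
wrist_force: [0.7, 1.1, -0.8]
finger_gap: 0.0798
grip_force: 0.0
```

```bash
cat >> h.py <<'E'
def check(c,g):
    a=np.linspace(0,2*np.pi,73)
    def ext(g,r,z):
        q=np.array([proj(c,(g[0]+r*np.cos(t),g[1]+r*np.sin(t),z)) for t in a]); return q.min(0).round(1).tolist(),q.max(0).round(1).tolist()
    print("pad",ext(g,.039,.051),"rim",ext(g,.031,.113))
    H,S,V=hsv(c); u,v=proj(c,(g[0],g[1],.051)).astype(int)
    for r in range(v-24,v-4,4):
        x=np.nonzero(V[r,u-60:u+60]<75)[0]+u-60; print(r,(int(x.min()),int(x.max()),len(x)) if len(x) else None,end="; ")
    print(); print(whitedet(c,g,.113))
    return u,v
E
python3 - <<'E'
from h import *
s=env.get_state();print(s["tcp_pos"],s["clock"])
c=cam("wrist");u,v=check(c,(.483,.0057))
cv2.imwrite("pics/w9c.png",cv2.resize(c["pixels"][v-50:v+100,u-75:u+75],(600,600),interpolation=3)[:,:,::-1])
print(u,v,[proj(c,(.5923+.042*np.cos(2.214),-.0061+.042*np.sin(2.214),z)).round(0) for z in(.17,.185)])
E
```

```text
[0.42037998 0.03073039 0.2522822 ] 30.25
pad ([272.8, 238.1], [346.2, 305.8]) rim ([270.7, 268.9], [340.2, 331.2])
249 (281, 334, 24); 253 (278, 338, 19); 257 (276, 340, 15); 261 (275, 342, 13); 265 (273, 343, 12); 
(739, array([0.48420582, 0.0050335 ]), np.float64(0.030744013231197225), 2145)
309 273 [array([341., 425.]), array([341., 441.])]
```

The pot and pad are now concentric within about 1 mm. Next turn: grip the knob at (0.567, 0.0285).

>>> {"api": "move_arm", "payload": {"moves": [0.036,-0.002,0,0,0.06,0.072,-0.002,0,0,0.06,0.108,-0.002,0,0,0.06,0.1466,-0.0022,0,0,0.06,0.1466,-0.0022,0,0,0.06,0.1466,-0.0022,-0.03,0,0.06,0.1466,-0.0022,-0.055,0,0.06,0.1466,-0.0022,-0.0665,0,0.06,0.1466,-0.0022,-0.0665,0,0.06,0.1466,-0.0022,-0.0665,0,0.06]}}

```text
clock: 31.13
tcp_pos: [0.5665, 0.0281, 0.184]
orientation: [-0.002, 0.06, 0.998, -0.016]
wrist_force: [-0.3, 0.5, 0.7]
finger_gap: 0.0602
grip_force: 0.0
```

>>> {"api": "move_arm", "payload": {"moves": [0,0,0,0,0.04,0,0,0,0,0.034,0,0,0,0,0.02,0,0,0,0,0.02,0,0,0,0,0.02,0,0,0,0,0.02], "newtons": 60}}

```text
clock: 31.63
tcp_pos: [0.5688, 0.0273, 0.1878]
orientation: [0.002, 0.061, 0.998, -0.017]
wrist_force: [1.8, -4.2, -0.2]
finger_gap: 0.0275
grip_force: 59.0
```

>>> {"api": "move_arm", "payload": {"moves": [0,0,0.005,0,0.02,0,0,0.01,0,0.02,0,0,0.015,0,0.02,0,0,0.019,0,0.02,0,0,0.019,0,0.02,0,0,0.019,0,0.02]}}

```text
clock: 32.13
tcp_pos: [0.5685, 0.0272, 0.2048]
orientation: [0.001, 0.061, 0.998, -0.017]
wrist_force: [6.1, -5.3, -11.2]
finger_gap: 0.0277
grip_force: 59.6
```

```bash
cat > arc.py <<'E'
from h import *
s=env.get_state();t=s["tcp_pos"][:2];print(s["tcp_pos"],s["clock"],s["wrist_force"],s["finger_gap"])
ax=np.array([.5923,-.0061]);v=t-ax;print("r",np.hypot(*v),"ang",np.arctan2(v[1],v[0]))
v=v/np.hypot(*v)*.042
def rot(th): return np.array([[np.cos(th),-np.sin(th)],[np.sin(th),np.cos(th)]])
import sys
tot=float(sys.argv[1]) 
A=[tot*k/24 for k in range(25)]; P=[ax+rot(a)@v for a in A]
print([tuple((P[k]-t).round(4).tolist()) for k in range(1,13)]); print([tuple((P[k]-P[12]).round(4).tolist()) for k in range(13,25)]); print("end",P[24])
E
python3 arc.py -1.571
```

```text
[0.56848925 0.02724405 0.20477193] 32.1333 [  6.10485457  -5.29542256 -11.16320753] 0.02772652480536082
r 0.040972890138260484 ang 2.190918089308372
[(0.0017, 0.0024), (0.0041, 0.0037), (0.0065, 0.0049), (0.0091, 0.006), (0.0117, 0.0069), (0.0143, 0.0076), (0.017, 0.0081), (0.0198, 0.0085), (0.0225, 0.0086), (0.0253, 0.0086), (0.028, 0.0084), (0.0307, 0.0081)]
[(0.0027, -0.0005), (0.0053, -0.0013), (0.008, -0.0021), (0.0105, -0.0032), (0.013, -0.0044), (0.0153, -0.0058), (0.0176, -0.0073), (0.0198, -0.009), (0.0219, -0.0108), (0.0238, -0.0128), (0.0256, -0.0148), (0.0273, -0.017)]
end [0.62648489 0.01830068]
```

>>> {"api": "move_arm", "payload": {"moves": [0.0019,0.0015,0,0,0.02,0.0041,0.003,0,0,0.02,0.0066,0.0043,0,0,0.02,0.0092,0.0054,0,0,0.02,0.0119,0.0063,0,0,0.02,0.0146,0.007,0,0,0.02,0.0173,0.0075,0,0,0.02,0.0201,0.0078,0,0,0.02,0.0229,0.0079,0,0,0.02,0.0257,0.0078,0,0,0.02,0.0285,0.0076,0,0,0.02,0.0312,0.0073,0,0,0.02]}}

```text
clock: 33.13
tcp_pos: [0.5966, 0.0354, 0.2034]
orientation: [-0.003, 0.06, 0.998, -0.016]
wrist_force: [-3.3, -3.9, -10.6]
finger_gap: 0.0275
grip_force: 59.6
```

>>> {"api": "move_arm", "payload": {"moves": [0.0027,-0.0005,0,0,0.02,0.0053,-0.0013,0,0,0.02,0.008,-0.0021,0,0,0.02,0.0105,-0.0032,0,0,0.02,0.013,-0.0044,0,0,0.02,0.0153,-0.0058,0,0,0.02,0.0176,-0.0073,0,0,0.02,0.0198,-0.009,0,0,0.02,0.022,-0.0109,0,0,0.02,0.024,-0.013,0,0,0.02,0.026,-0.0153,0,0,0.02,0.0278,-0.0175,0,0,0.02]}}

```text
clock: 34.13
tcp_pos: [0.627, 0.0187, 0.2051]
orientation: [0.0, 0.06, 0.998, -0.016]
wrist_force: [1.9, 3.7, -11.4]
finger_gap: 0.0273
grip_force: 59.7
```

>>> {"api": "move_arm", "payload": {"moves": [0,0,0,0,0.02,0,0,-0.005,0,0.02,0,0,-0.011,0,0.02,0,0,-0.011,0,0.02]}}

```text
clock: 34.47
tcp_pos: [0.6269, 0.0185, 0.1932]
orientation: [0.0, 0.06, 0.998, -0.016]
wrist_force: [4.6, 4.1, -8.4]
finger_gap: 0.0273
grip_force: 60.1
```

```bash
python3 arc.py -0.05|head -3
```

```text
[0.62690008 0.01853842 0.19318321] 34.4667 [ 4.55967019  4.14548912 -8.38587884] 0.02733631796276748
r 0.04247608088413514 ang 0.6187950851739626
[(-0.0003, -0.0003), (-0.0003, -0.0004), (-0.0002, -0.0005), (-0.0002, -0.0006), (-0.0001, -0.0006), (-0.0001, -0.0007), (-0.0, -0.0008), (0.0, -0.0008), (0.0001, -0.0009), (0.0001, -0.001), (0.0002, -0.0011), (0.0002, -0.0011)]
```

>>> {"api": "move_arm", "payload": {"moves": [0,0,-0.003,0,0.02,0,0,-0.005,0,0.02,0,0,-0.008,0,0.02,0,0,-0.008,0,0.02,0,0,-0.008,0,0.02]}}

```text
clock: 34.88
tcp_pos: [0.6271, 0.0186, 0.1878]
orientation: [0.002, 0.06, 0.998, -0.016]
wrist_force: [3.2, 2.6, 1.5]
finger_gap: 0.0279
grip_force: 61.2
```

>>> {"api": "move_arm", "payload": {"moves": [0,0,0,0,0.04,0,0,0,0,0.06,0,0,0,0,0.06]}}

```text
clock: 35.13
tcp_pos: [0.6256, 0.0175, 0.1862]
orientation: [-0.001, 0.06, 0.998, -0.017]
wrist_force: [-0.5, -0.0, 0.5]
finger_gap: 0.0601
grip_force: 0.0
```

>>> {"api": "move_arm", "payload": {"moves": [0,0,0.03,0,0.07,0,0,0.068,0,0.08,-0.04,0,0.068,0,0.08,-0.08,0.005,0.068,0,0.08,-0.12,0.01,0.068,0,0.08,-0.16,0.01,0.068,0,0.08,-0.2,0.012,0.068,0,0.08,-0.207,0.012,0.068,0,0.08,-0.207,0.012,0.068,0,0.08,-0.207,0.012,0.068,0,0.08]}}

```text
clock: 35.97
tcp_pos: [0.4194, 0.0299, 0.2546]
orientation: [0.001, 0.06, 0.998, -0.017]
wrist_force: [0.5, -0.4, -0.6]
finger_gap: 0.0799
grip_force: 0.0
```

```bash
cat >> h.py <<'E'
def bluering(c,g=(.482,.008),z=.113): # printed rim: circle of radius .029 through blue pixels on the rim plane
    H,S,V=hsv(c); m=(H>100)&(H<125)&(S>90); ys,xs=np.nonzero(m)
    W=np.array([plane(c,p,z)[:2] for p in zip(xs,ys)]); W=W[np.hypot(*(W-np.array(g)).T)<.06]; best=(0,)
    for dx in np.arange(-.025,.0251,.001):
        for dy in np.arange(-.025,.0251,.001):
            n=(abs(np.hypot(*(W-np.array(g)-[dx,dy]).T)-.0289)<.002).sum()
            if n>best[0]: best=(int(n),round(g[0]+dx,4),round(g[1]+dy,4),len(W))
    return best
E
python3 - <<'E'
from h import *
s=env.get_state();print(s["tcp_pos"],s["clock"])
c=cam("wrist");cv2.imwrite("pics/w10.png",c["pixels"][:,:,::-1])
print(bluering(c)); print(padfit(c,vmax=75),check(c,(.482,.008)))
H,S,V=hsv(c)
for b in blobs(((H<8)|(H>172))&(S>120)&(V>60),10): print(b[:3],plane(c,b[1],.0565).round(4))
E
```

```text
[0.4193857  0.02985732 0.25458004] 35.9667
(754, np.float64(0.48), np.float64(0.007), 1273)
pad ([276.2, 236.9], [349.3, 304.3]) rim ([274.7, 267.3], [343.8, 329.3])
247 (287, 337, 21); 251 (283, 340, 15); 255 (281, 343, 45); 259 (279, 345, 42); 263 (278, 346, 28); 
(341, array([0.48136165, 0.0187722 ]), np.float64(0.029906425695420194), 1176)
(56, (np.float64(0.488), np.float64(0.005)), 383) (np.int64(312), np.int64(271))
(193, array([311.2, 277.6]), array([301, 273,  22,  11], dtype=int32)) [0.4862 0.0062 0.0565]
(1753, array([602.4, 398.6]), array([568, 376,  60,  56], dtype=int32)) [0.6742 0.3236 0.0565]
```

View pics/w10.png

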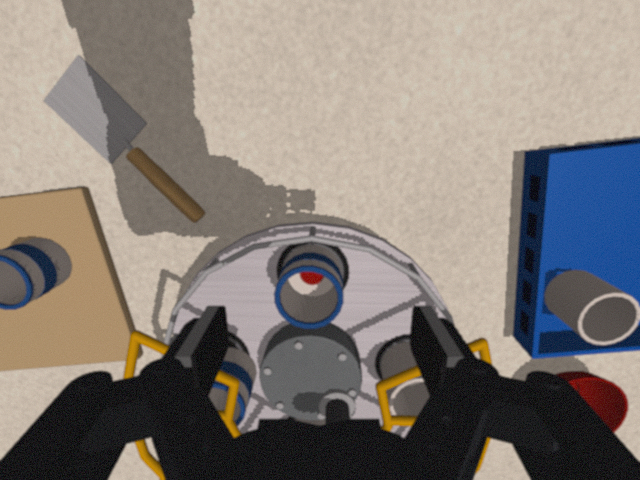

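The view shows:
- The second printed pot is at the front, rim at (309,296), and concentric with its pad; pad centre column is 312, giving y≈0.0073.
- The blank just placed is on the left.
- The first printed pot stands on the batt at (20,275).
- The last blank is in the crate at (605,320).
- The plunger came fully down (knob at home height).

Next I pick the printed pot.

>>> {"api": "move_arm", "payload": {"moves": [0.035,-0.015,0,0,0.08,0.0616,-0.0227,0,0,0.08,0.0616,-0.0227,-0.02,0,0.08,0.0616,-0.0227,-0.06,0,0.08,0.0616,-0.0227,-0.1,0,0.08,0.0616,-0.0227,-0.14,0,0.08,0.0616,-0.0227,-0.158,0,0.08,0.0616,-0.0227,-0.158,0,0.08,0.0616,-0.0227,-0.158,0,0.05,0.0616,-0.0227,-0.158,0,0.05,0.0616,-0.0227,-0.158,0,0.05,0.0616,-0.0227,-0.158,0,0.05], "newtons": 40}}

```text
clock: 37.02
tcp_pos: [0.4822, 0.0073, 0.0975]
orientation: [0.001, 0.06, 0.998, -0.017]
wrist_force: [-0.2, 0.1, -2.5]
finger_gap: 0.0611
grip_force: 43.6
```

>>> {"api": "move_arm", "payload": {"moves": [0,0,0,0,0.05,0,0,0,0,0.05,0,0,0.03,0,0.05,0,0,0.07,0,0.05,0,0,0.11,0,0.05,-0.01,-0.02,0.125,0,0.05,-0.02,-0.06,0.125,0,0.05,-0.02,-0.1,0.125,0,0.05,-0.02,-0.14,0.125,0,0.05,-0.02,-0.18,0.125,0,0.05,0,-0.22,0.125,0,0.05,0.03,-0.26,0.125,0,0.05]}}

```text
clock: 38.02
tcp_pos: [0.5026, -0.2456, 0.2217]
orientation: [-0.0, 0.061, 0.998, -0.017]
wrist_force: [0.5, 0.3, -1.0]
finger_gap: 0.0608
grip_force: 44.9
```

>>> {"api": "move_arm", "payload": {"moves": [0.03,-0.04,0,0,0.05,0.04,-0.058,0,0,0.05,0.04,-0.058,0,0,0.05,0.04,-0.058,-0.04,0,0.05,0.04,-0.058,-0.08,0,0.05,0.04,-0.058,-0.12,0,0.05,0.04,-0.058,-0.15,0,0.05,0.04,-0.058,-0.156,0,0.05,0.04,-0.058,-0.156,0,0.05,0.04,-0.058,-0.156,0,0.05]}}

```text
clock: 38.85
tcp_pos: [0.5438, -0.3011, 0.0654]
orientation: [-0.001, 0.06, 0.998, -0.016]
wrist_force: [0.7, -0.8, -1.7]
finger_gap: 0.0606
grip_force: 44.0
```

>>> {"api": "move_arm", "payload": {"moves": [0,0,-0.002,0,0.05,0,0,-0.0035,0,0.05,0,0,-0.0045,0,0.05,0,0,-0.0045,0,0.05,0,0,-0.0045,0,0.065,0,0,-0.0045,0,0.08,0,0,-0.0045,0,0.08]}}

```text
clock: 39.43
tcp_pos: [0.5441, -0.3016, 0.0609]
orientation: [-0.0, 0.06, 0.998, -0.017]
wrist_force: [-0.0, -0.5, 1.0]
finger_gap: 0.0799
grip_force: 0.0
```

>>> {"api": "move_arm", "payload": {"moves": [0,0,0.03,0,0.08,0,0,0.07,0,0.08,0,0,0.11,0,0.08,0,0,0.15,0,0.08,-0.03,0.02,0.18,0,0.08,-0.07,0.04,0.19,0,0.08,-0.1,0.07,0.19,0,0.08,-0.12,0.11,0.19,0,0.08,-0.12,0.15,0.19,0,0.08,-0.12,0.19,0.19,0,0.08,-0.12,0.23,0.19,0,0.08,-0.12,0.27,0.19,0,0.08]}}

```text
clock: 40.43
tcp_pos: [0.4232, -0.0334, 0.2511]
orientation: [0.0, 0.061, 0.998, -0.016]
wrist_force: [1.1, -0.0, -0.3]
finger_gap: 0.08
grip_force: 0.0
```

>>> {"api": "move_arm", "payload": {"moves": [0,0.04,0,0,0.08,0,0.06,0,0,0.08,0,0.06,0,0,0.08,0,0.06,0,0,0.08]}}

```text
clock: 40.77
tcp_pos: [0.4238, 0.0261, 0.2508]
orientation: [-0.0, 0.059, 0.998, -0.017]
wrist_force: [1.0, -0.0, -0.4]
finger_gap: 0.0799
grip_force: 0.0
```

```bash
python3 - <<'E'
from h import *
s=env.get_state();print(s["tcp_pos"],s["clock"])
c=cam("wrist");cv2.imwrite("pics/w11.png",c["pixels"][:,:,::-1])
H,S,V=hsv(c)
for vm in(50,60,75): 
    m=(V<vm)&(S<110);u,v=proj(c,(.482,.0073,.051)).astype(int);k=np.zeros_like(m);k[v-50:v+50,u-50:u+50]=1
    b=max(blobs(m&k,100),key=lambda b:b[0]);ys,xs=np.nonzero(b[3]);e=cv2.fitEllipse(cv2.convexHull(np.stack([xs,ys],1).astype(np.int32)));print(vm,b[0],b[2],e,plane(c,e[0],.051),proj(c,(.482,.0073,.051)))
print(whitedet(c,(.559,.308),.068))
E
```

```text
[0.42377843 0.02606833 0.25076395] 40.7667
50 2098 [288 244  54  50] ((314.8239440917969, 268.736572265625), (49.566871643066406, 53.748111724853516), 96.192626953125) [0.48142283 0.00768174 0.051     ] [314.53009499 269.2756481 ]
60 2164 [288 244  55  51] ((314.85400390625, 268.7275085449219), (50.28410339355469, 54.66843795776367), 97.58392333984375) [0.48141585 0.00771446 0.051     ] [314.53009499 269.2756481 ]
75 2260 [287 243  56  52] ((314.8434143066406, 268.6731872558594), (51.371639251708984, 55.866275787353516), 96.86361694335938) [0.48135337 0.00771081 0.051     ] [314.53009499 269.2756481 ]
(346, array([0.56012476, 0.3068595 ]), np.float64(0.029951206789139307), 346)
```

The front nest centre is at (0.4814, 0.0077). I'll now fetch the last blank at (0.5595, 0.3075).

>>> {"api": "move_arm", "payload": {"moves": [0.005,0.04,0,0,0.078,0.01,0.08,0,0,0.076,0.015,0.12,0,0,0.076,0.02,0.16,0,0,0.076,0.04,0.19,0,0,0.076,0.06,0.22,-0.02,0,0.076,0.09,0.245,-0.05,0,0.076,0.12,0.27,-0.08,0,0.076,0.1355,0.2815,-0.1,0,0.076,0.1355,0.2815,-0.1,0,0.076,0.1355,0.2815,-0.1,0,0.076,0.1355,0.2815,-0.1,0,0.076]}}

```text
clock: 41.82
tcp_pos: [0.5595, 0.305, 0.15]
orientation: [-0.001, 0.061, 0.998, -0.017]
wrist_force: [0.8, -0.4, 0.5]
finger_gap: 0.076
grip_force: 0.0
```

```bash
python3 - <<'E'
from h import *
s=env.get_state();print(s["tcp_pos"],s["clock"])
c=cam("wrist");print(whitedet(c,(.559,.308),.068)); cv2.imwrite("pics/w12.png",c["pixels"][:,:,::-1])
E
```

```text
[0.55948805 0.3050332  0.1500098 ] 41.8167
(1000, array([0.5602129 , 0.30697896]), np.float64(0.027396079069805995), 1532)
```

>>> {"api": "move_arm", "payload": {"moves": [0.0005,0.0015,-0.03,0,0.076,0.0005,0.0015,-0.07,0,0.076,0.0005,0.0015,-0.095,0,0.076,0.0005,0.0015,-0.099,0,0.076,0.0005,0.0015,-0.099,0,0.076,0.0005,0.0015,-0.099,0,0.05,0.0005,0.0015,-0.099,0,0.05,0.0005,0.0015,-0.099,0,0.05,0.0005,0.0015,-0.099,0,0.05,0.0005,0.0015,-0.099,0,0.05,0.0005,0.0015,-0.099,0,0.05]}}

```text
clock: 42.78
tcp_pos: [0.5619, 0.3086, 0.0554]
orientation: [0.002, 0.06, 0.998, -0.015]
wrist_force: [-1.3, -2.5, 7.9]
finger_gap: 0.0608
grip_force: 44.5
```

>>> {"api": "move_arm", "payload": {"moves": [0,0,0.04,0,0.05,0,0,0.08,0,0.05,0,0,0.12,0,0.05,0,0,0.16,0,0.05,-0.035,-0.01,0.17,0,0.05,-0.07,-0.03,0.17,0,0.05,-0.1,-0.05,0.17,0,0.05,-0.11,-0.09,0.17,0,0.05,-0.115,-0.13,0.17,0,0.05,-0.12,-0.17,0.17,0,0.05,-0.12,-0.21,0.17,0,0.05,-0.12,-0.25,0.17,0,0.05]}}

```text
clock: 43.78
tcp_pos: [0.4395, 0.0567, 0.2232]
orientation: [0.001, 0.06, 0.998, -0.016]
wrist_force: [0.9, -0.1, -1.9]
finger_gap: 0.061
grip_force: 45.3
```

>>> {"api": "move_arm", "payload": {"moves": [0.02,-0.03,0,0,0.05,0.0415,-0.0478,0,0,0.05,0.0415,-0.0478,0,0,0.05,0.0415,-0.0478,-0.03,0,0.05,0.0415,-0.0478,-0.07,0,0.05,0.0415,-0.0478,-0.1,0,0.05,0.0415,-0.0478,-0.115,0,0.05,0.0415,-0.0478,-0.12,0,0.05,0.0415,-0.0478,-0.12,0,0.05,0.0415,-0.0478,-0.12,0,0.05]}}

```text
clock: 44.62
tcp_pos: [0.4821, 0.0104, 0.1028]
orientation: [0.001, 0.06, 0.998, -0.016]
wrist_force: [0.8, 0.3, -1.5]
finger_gap: 0.0611
grip_force: 45.3
```

>>> {"api": "move_arm", "payload": {"moves": [0,-0.0025,-0.001,0,0.05,0,-0.0025,-0.003,0,0.05,0,-0.0025,-0.004,0,0.05,0,-0.0025,-0.0045,0,0.05,0,-0.0025,-0.0045,0,0.05]}}

```text
clock: 45.03
tcp_pos: [0.4829, 0.0075, 0.1003]
orientation: [0.002, 0.06, 0.998, -0.017]
wrist_force: [-6.5, 0.3, 19.5]
finger_gap: 0.061
grip_force: 47.3
```

>>> {"api": "move_arm", "payload": {"moves": [0,0,0,0,0.065,0,0,0,0,0.08,0,0,0,0,0.08,0,0,0,0,0.08,0,0,0.03,0,0.08,0,0,0.07,0,0.08,0,0,0.11,0,0.08,-0.02,0.01,0.15,0,0.08,-0.062,0.02,0.155,0,0.08,-0.062,0.02,0.155,0,0.08,-0.062,0.02,0.155,0,0.08,-0.062,0.02,0.155,0,0.08]}}

```text
clock: 46.03
tcp_pos: [0.4194, 0.0278, 0.2517]
orientation: [-0.0, 0.06, 0.998, -0.016]
wrist_force: [0.1, -0.7, 0.1]
finger_gap: 0.0798
grip_force: 0.0
```

```bash
python3 - <<'E'
from h import *
s=env.get_state();print(s["tcp_pos"],s["clock"])
c=cam("wrist");check(c,(.4814,.0077)); cv2.imwrite("pics/w13.png",c["pixels"][:,:,::-1])
E
```

```text
[0.41943417 0.02780335 0.25170906] 46.0333
pad ([277.2, 237.2], [350.8, 305.2]) rim ([275.9, 267.9], [345.7, 330.5])
248 (288, 339, 24); 252 (284, 342, 17); 256 (282, 345, 16); 260 (280, 347, 12); 264 (279, 348, 12); 
(721, array([0.48319406, 0.00696269]), np.float64(0.029026061059730712), 2069)
```

The pot is within about 2 mm of the nest centre. Third turn: the knob is at (0.626, 0.018).

>>> {"api": "move_arm", "payload": {"moves": [0.04,-0.002,0,0,0.06,0.08,-0.004,0,0,0.06,0.12,-0.006,0,0,0.06,0.16,-0.008,0,0,0.06,0.2,-0.01,0,0,0.06,0.2067,-0.01,0,0,0.06,0.2067,-0.01,0,0,0.06,0.2067,-0.01,-0.03,0,0.06,0.2067,-0.01,-0.055,0,0.06,0.2067,-0.01,-0.065,0,0.06,0.2067,-0.01,-0.065,0,0.06,0.2067,-0.01,-0.065,0,0.06]}}

```text
clock: 47.08
tcp_pos: [0.6251, 0.0178, 0.1868]
orientation: [-0.001, 0.06, 0.998, -0.016]
wrist_force: [0.5, -0.3, -0.1]
finger_gap: 0.06
grip_force: 0.0
```

>>> {"api": "move_arm", "payload": {"moves": [0,0,0,0,0.04,0,0,0,0,0.034,0,0,0,0,0.02,0,0,0,0,0.02,0,0,0,0,0.02,0,0,0,0,0.02], "newtons": 60}}

```text
clock: 47.58
tcp_pos: [0.6273, 0.0184, 0.1892]
orientation: [0.002, 0.06, 0.998, -0.015]
wrist_force: [0.1, 0.8, 6.9]
finger_gap: 0.0277
grip_force: 59.7
```

>>> {"api": "move_arm", "payload": {"moves": [0,0,0.005,0,0.02,0,0,0.01,0,0.02,0,0,0.015,0,0.02,0,0,0.018,0,0.02,0,0,0.018,0,0.02,0,0,0.018,0,0.02]}}

```text
clock: 48.08
tcp_pos: [0.6265, 0.0188, 0.2035]
orientation: [-0.001, 0.06, 0.998, -0.015]
wrist_force: [5.6, 3.5, -10.1]
finger_gap: 0.0275
grip_force: 59.7
```

```bash
sed -i 's/ax=np.array.*;v=/ax=np.array([.5926,-.0065]);v=/' arc.py; python3 arc.py -1.571
```

```text
[0.62648123 0.01881661 0.20350095] 48.0833 [  5.57286401   3.45050241 -10.1428429 ] 0.02748446493411083
r 0.042295016726442876 ang 0.6417172062322428
[(0.0013, -0.0024), (0.0028, -0.0048), (0.004, -0.0072), (0.0051, -0.0097), (0.0061, -0.0123), (0.0068, -0.015), (0.0074, -0.0177), (0.0078, -0.0204), (0.0081, -0.0231), (0.0081, -0.0259), (0.008, -0.0286), (0.0077, -0.0313)]
[(-0.0005, -0.0027), (-0.0011, -0.0054), (-0.002, -0.008), (-0.003, -0.0106), (-0.0041, -0.013), (-0.0055, -0.0155), (-0.0069, -0.0178), (-0.0086, -0.02), (-0.0104, -0.0221), (-0.0123, -0.0241), (-0.0143, -0.0259), (-0.0164, -0.0276)]
end [ 0.61773317 -0.04015002]
```

>>> {"api": "move_arm", "payload": {"moves": [0,0,0.002,0,0.02,0,0,0.002,0,0.02]}}

```text
clock: 48.25
tcp_pos: [0.6264, 0.0189, 0.2054]
orientation: [-0.001, 0.06, 0.998, -0.015]
wrist_force: [6.4, 3.2, -10.6]
finger_gap: 0.0275
grip_force: 59.7
```

>>> {"api": "move_arm", "payload": {"moves": [0.0013,-0.0024,0,0,0.02,0.0028,-0.0048,0,0,0.02,0.004,-0.0072,0,0,0.02,0.0051,-0.0097,0,0,0.02,0.0061,-0.0123,0,0,0.02,0.0068,-0.015,0,0,0.02,0.0074,-0.0177,0,0,0.02,0.0078,-0.0204,0,0,0.02,0.0081,-0.0231,0,0,0.02,0.0081,-0.0259,0,0,0.02,0.008,-0.0286,0,0,0.02,0.0077,-0.0313,0,0,0.02]}}

```text
clock: 49.25
tcp_pos: [0.6347, -0.0128, 0.2052]
orientation: [-0.001, 0.06, 0.998, -0.015]
wrist_force: [7.5, 1.1, -11.2]
finger_gap: 0.0274
grip_force: 60.2
```

>>> {"api": "move_arm", "payload": {"moves": [-0.0005,-0.0027,0,0,0.02,-0.0011,-0.0054,0,0,0.02,-0.002,-0.008,0,0,0.02,-0.003,-0.0106,0,0,0.02,-0.0041,-0.013,0,0,0.02,-0.0055,-0.0155,0,0,0.02,-0.0069,-0.0178,0,0,0.02,-0.0086,-0.02,0,0,0.02,-0.0104,-0.0221,0,0,0.02,-0.0123,-0.0241,0,0,0.02,-0.0143,-0.0259,0,0,0.02,-0.0164,-0.0276,0,0,0.02]}}

```text
clock: 50.25
tcp_pos: [0.6168, -0.0413, 0.2058]
orientation: [-0.001, 0.06, 0.998, -0.016]
wrist_force: [3.4, -1.9, -10.9]
finger_gap: 0.028
grip_force: 60.7
```

>>> {"api": "move_arm", "payload": {"moves": [0,0,0,0,0.02,0,0,-0.005,0,0.02,0,0,-0.009,0,0.02,0,0,-0.009,0,0.02]}}

```text
clock: 50.58
tcp_pos: [0.6174, -0.041, 0.1981]
orientation: [-0.0, 0.06, 0.998, -0.016]
wrist_force: [3.1, -0.2, -9.5]
finger_gap: 0.0272
grip_force: 61.0
```

```bash
python3 arc.py -0.05|head -2
```

```text
[ 0.61738306 -0.04102935  0.19806145] 50.5833 [ 3.07351871 -0.19044325 -9.50219   ] 0.027206189025007595
r 0.04250266307494613 ang -0.9482639765691969
```

>>> {"api": "move_arm", "payload": {"moves": [0,0,-0.004,0,0.02,0,0,-0.007,0,0.02,0,0,-0.01,0,0.02,0,0,-0.012,0,0.02,0,0,-0.012,0,0.02]}}

```text
clock: 51.0
tcp_pos: [0.6185, -0.0405, 0.1892]
orientation: [0.002, 0.06, 0.998, -0.016]
wrist_force: [0.0, 1.7, 8.0]
finger_gap: 0.0276
grip_force: 63.2
```

>>> {"api": "move_arm", "payload": {"moves": [0,0,0,0,0.04,0,0,0,0,0.06,0,0,0,0,0.06]}}

```text
clock: 51.25
tcp_pos: [0.6169, -0.0414, 0.1862]
orientation: [-0.001, 0.06, 0.998, -0.017]
wrist_force: [-0.4, -0.5, 0.5]
finger_gap: 0.06
grip_force: 0.0
```

>>> {"api": "move_arm", "payload": {"moves": [0,0,0.03,0,0.07,0,0,0.067,0,0.08,-0.04,0.01,0.067,0,0.08,-0.08,0.02,0.067,0,0.08,-0.12,0.04,0.067,0,0.08,-0.16,0.06,0.067,0,0.08,-0.195,0.07,0.067,0,0.08,-0.195,0.07,0.067,0,0.08,-0.195,0.07,0.067,0,0.08,-0.195,0.07,0.067,0,0.08]}}

```text
clock: 52.08
tcp_pos: [0.4227, 0.0287, 0.2533]
orientation: [0.0, 0.06, 0.998, -0.017]
wrist_force: [1.0, -0.7, 0.4]
finger_gap: 0.0797
grip_force: 0.0
```

```bash
python3 - <<'E'
from h import *
s=env.get_state();print(s["tcp_pos"],s["clock"])
c=cam("wrist");cv2.imwrite("pics/w14.png",c["pixels"][:,:,::-1])
print(bluering(c)); check(c,(.482,.008))
H,S,V=hsv(c)
for b in blobs(((H<8)|(H>172))&(S>120)&(V>60),10): print(b[:3],plane(c,b[1],.0565).round(4))
E
```

```text
[0.42265392 0.02870768 0.25334737] 52.0833
(743, np.float64(0.495), np.float64(-0.008), 1294)
pad ([276.6, 234.2], [350.1, 302.2]) rim ([275.1, 264.3], [344.7, 326.9])
245 (289, 339, 34); 249 (285, 343, 49); 253 (283, 345, 55); 257 (281, 348, 64); 261 (279, 349, 38); 
(355, array([0.47588649, 0.01794165]), np.float64(0.030918852029485765), 1032)
(130, array([298.6, 290.8]), array([289, 287,  21,   9], dtype=int32)) [ 0.5027 -0.0101  0.0565]
(1940, array([603.3, 398. ]), array([568, 374,  62,  59], dtype=int32)) [0.675  0.3224 0.0565]
```

The plunger is home (knob height 0.189, pushing up). As seen earlier, the third printed pot sits off-centre at (0.495, -0.008). Ring and red spot agree. I pick it there.

>>> {"api": "move_arm", "payload": {"moves": [0.035,-0.018,0,0,0.08,0.0723,-0.0367,0,0,0.08,0.0723,-0.0367,0,0,0.08,0.0723,-0.0367,-0.03,0,0.08,0.0723,-0.0367,-0.07,0,0.08,0.0723,-0.0367,-0.11,0,0.08,0.0723,-0.0367,-0.145,0,0.08,0.0723,-0.0367,-0.156,0,0.08,0.0723,-0.0367,-0.156,0,0.08,0.0723,-0.0367,-0.156,0,0.05,0.0723,-0.0367,-0.156,0,0.05,0.0723,-0.0367,-0.156,0,0.05], "newtons": 40}}

```text
clock: 53.13
tcp_pos: [0.4963, -0.0083, 0.0983]
orientation: [0.001, 0.06, 0.998, -0.017]
wrist_force: [-0.1, -0.6, -2.1]
finger_gap: 0.0609
grip_force: 43.6
```

>>> {"api": "move_arm", "payload": {"moves": [0,0,0,0,0.05,0,0,0,0,0.05,0,0,0.03,0,0.05,0,0,0.07,0,0.05,0,0,0.11,0,0.05,-0.02,-0.02,0.125,0,0.05,-0.04,-0.05,0.125,0,0.05,-0.04,-0.09,0.125,0,0.05,-0.04,-0.13,0.125,0,0.05,-0.04,-0.17,0.125,0,0.05,-0.04,-0.21,0.125,0,0.05,-0.02,-0.25,0.125,0,0.05]}}

```text
clock: 54.13
tcp_pos: [0.4706, -0.2567, 0.2228]
orientation: [-0.001, 0.061, 0.998, -0.016]
wrist_force: [1.0, 1.7, -1.4]
finger_gap: 0.0613
grip_force: 45.1
```

>>> {"api": "move_arm", "payload": {"moves": [0.01,-0.04,0,0,0.05,0.02,-0.08,0,0,0.05,0.025,-0.12,0,0,0.05,0.025,-0.152,0,0,0.05,0.025,-0.152,0,0,0.05,0.025,-0.152,-0.04,0,0.05,0.025,-0.152,-0.08,0,0.05,0.025,-0.152,-0.12,0,0.05,0.025,-0.152,-0.15,0,0.05,0.025,-0.152,-0.156,0,0.05,0.025,-0.152,-0.156,0,0.05,0.025,-0.152,-0.156,0,0.05]}}

```text
clock: 55.13
tcp_pos: [0.4984, -0.4071, 0.0666]
orientation: [-0.0, 0.06, 0.998, -0.017]
wrist_force: [-0.1, -0.7, -1.3]
finger_gap: 0.0606
grip_force: 43.9
```

>>> {"api": "move_arm", "payload": {"moves": [0,0,-0.002,0,0.05,0,0,-0.0035,0,0.05,0,0,-0.0045,0,0.05,0,0,-0.0045,0,0.05,0,0,-0.0045,0,0.065,0,0,-0.0045,0,0.08,0,0,-0.0045,0,0.08]}}

```text
clock: 55.72
tcp_pos: [0.4985, -0.4074, 0.0619]
orientation: [-0.0, 0.06, 0.998, -0.017]
wrist_force: [0.7, 0.5, 0.1]
finger_gap: 0.0799
grip_force: 0.0
```

>>> {"api": "move_arm", "payload": {"moves": [0,0,0.03,0,0.08,0,0,0.07,0,0.08,0,0,0.11,0,0.08,0,0,0.15,0,0.08,-0.03,-0.01,0.18,0,0.08,-0.07,-0.02,0.19,0,0.08,-0.11,-0.03,0.19,0,0.08,-0.15,-0.05,0.19,0,0.08,-0.18,-0.07,0.19,0,0.08,-0.21,-0.09,0.19,0,0.08,-0.21,-0.09,0.19,0,0.08,-0.21,-0.09,0.19,0,0.08]}}

```text
clock: 56.72
tcp_pos: [0.2864, -0.4983, 0.2517]
orientation: [-0.0, 0.062, 0.998, -0.017]
wrist_force: [-0.1, 0.8, -0.1]
finger_gap: 0.0797
grip_force: 0.0
```

```bash
python3 - <<'E'
from h import *
s=env.get_state();print(s["tcp_pos"],s["clock"])
c=cam("top"); d=cam("scene")
a=cv2.resize(c["pixels"][155:300,285:415],(466,520),interpolation=3); b=c["pixels"][150:300,180:510]; b=cv2.resize(b,(334,152),interpolation=3)
e=cv2.resize(d["pixels"][180:360,160:500],(334,177),interpolation=3); f=cv2.resize(d["pixels"][190:300,230:360],(334,191),interpolation=3)
cv2.imwrite("pics/t4.png",np.hstack([a,np.vstack([b,e,f])])[:,:,::-1])
ax=np.array([.5925,-.0065])
for ang in(np.pi-.10,np.pi/2-.10,-.10,-np.pi/2-.10):
    g=ax+.112*np.array([np.cos(ang),np.sin(ang)]); print(g,proj(c,(*g,.051)).round(1),"rim",proj(c,(*g,.113)).round(1), "in crop",((proj(c,(*g,.113))-[285,155])*3.585).round(0),((proj(c,(*g,.051))-[285,155])*3.585).round(0))
E
```

```text
[ 0.28644538 -0.4982544   0.25171629] 56.7167
[0.48105953 0.00468134] [343.7 257.1] rim [344.4 255.4] in crop [213. 360.] [210. 366.]
[0.60368134 0.10494047] [309.6 217.4] rim [309.  214.4] in crop [ 86. 213.] [ 88. 224.]
[ 0.70394047 -0.01768134] [349.2 183.9] rim [350.  179.7] in crop [233.  89.] [230. 104.]
[ 0.58131866 -0.11794047] [383.4 223.1] rim [385.5 220.2] in crop [360. 234.] [353. 244.]
```

View pics/t4.png

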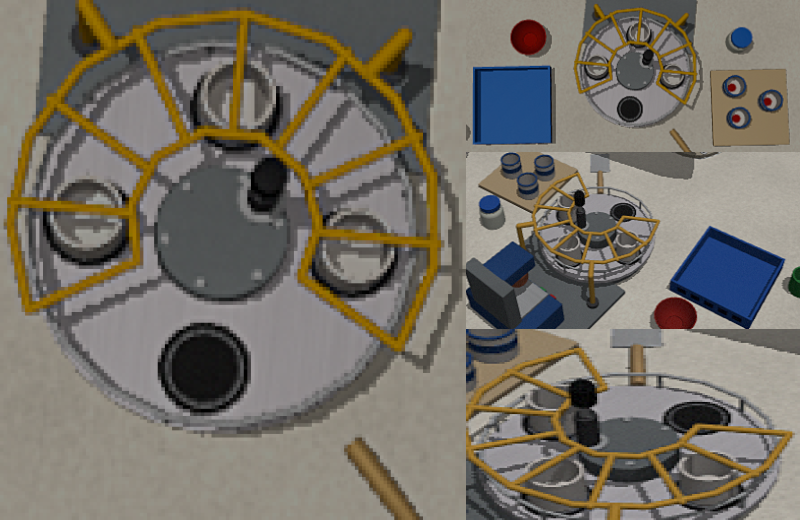

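The picture shows the three printed pots upright on the batt and the crate empty. Three blanks stand on the rear, left and right nests, with the front nest empty. The knob is low with no red ring visible, and the bowl, jar and spatula are untouched. Before handing in, I'll check the centring numerically for the blanks under the guard.

```bash
python3 - <<'E'
from h import *
I=np.mean([cam("top")["pixels"].astype(float) for _ in range(3)],0); c=cam("top"); c["pixels"]=I.astype(np.uint8)
H,S,V=hsv(c); ax=np.array([.5925,-.0065]); yellow=(S>100)
for nm,ang in(("left",np.pi/2-.10),("rear",-.10),("right",-np.pi/2-.10)):
    g=ax+.112*np.array([np.cos(ang),np.sin(ang)]); u,v=proj(c,(*g,.06)).astype(int)
    pts=[(x,y) for y in range(v-22,v+22) for x in range(u-22,u+22)]
    def fit(z,r,sgn):   # radial brightness step at radius r on plane z
        W=np.array([plane(c,p,z)[:2] for p in pts]); Vv=np.array([V[y,x] for x,y in pts]); ok=np.array([not yellow[y,x] for x,y in pts]); best=(-1e9,)
        for dx in np.arange(-.012,.0121,.001):
            for dy in np.arange(-.012,.0121,.001):
                d=np.hypot(*(W-g-[dx,dy]).T); i=ok&(d<r)&(d>r-.005); o=ok&(d>r)&(d<r+.005)
                s=sgn*(Vv[o].mean()-Vv[i].mean())
                if s>best[0]: best=(s.round(1),(g+[dx,dy]).round(4))
        return best
    print(nm,g.round(4),"pad",fit(.051,.039,1),"rim",fit(.113,.031,-1))
E
```

```text
left [0.6037 0.1049] pad (np.float64(51.8), array([0.6057, 0.1049])) rim (np.float64(53.8), array([0.6067, 0.1059]))
rear [ 0.7039 -0.0177] pad (np.float64(54.7), array([ 0.7019, -0.0217])) rim (np.float64(52.3), array([ 0.7009, -0.0207]))
right [ 0.5813 -0.1179] pad (np.float64(52.5), array([ 0.5763, -0.1179])) rim (np.float64(47.3), array([ 0.5743, -0.1139]))
```

Left and rear blanks are within about 1.5 mm of their pads. The right one (nest 1) is about 4.5 mm off. Plenty of time remains, so I'll bring it round once more and correct it.

>>> {"api": "move_arm", "payload": {"moves": [0.024,0.033,0,0,0.07,0.048,0.066,0,0,0.06,0.072,0.099,0,0,0.06,0.096,0.132,0,0,0.06,0.12,0.165,0,0,0.06,0.143,0.198,0,0,0.06,0.167,0.231,0,0,0.06,0.191,0.264,0,0,0.06,0.215,0.297,0,0,0.06,0.239,0.33,0,0,0.06,0.263,0.363,0,0,0.06,0.287,0.396,0,0,0.06]}}

```text
clock: 58.02
tcp_pos: [0.5764, -0.0979, 0.2515]
orientation: [-0.0, 0.059, 0.998, -0.016]
wrist_force: [1.1, -1.4, 0.9]
finger_gap: 0.06
grip_force: 0.0
```

>>> {"api": "move_arm", "payload": {"moves": [0.024,0.033,0,0,0.06,0.0435,0.061,0,0,0.06,0.0435,0.061,0,0,0.06,0.0435,0.061,0,0,0.06,0.0435,0.061,0,0,0.06]}}

```text
clock: 58.43
tcp_pos: [0.6185, -0.0391, 0.251]
orientation: [-0.001, 0.059, 0.998, -0.016]
wrist_force: [-0.5, 0.3, -0.3]
finger_gap: 0.0601
grip_force: 0.0
```

>>> {"api": "move_arm", "payload": {"moves": [-0.0012,-0.002,-0.03,0,0.06,-0.0012,-0.002,-0.055,0,0.06,-0.0012,-0.002,-0.065,0,0.06,-0.0012,-0.002,-0.065,0,0.06,-0.0012,-0.002,-0.065,0,0.06,-0.0012,-0.002,-0.065,0,0.04,-0.0012,-0.002,-0.065,0,0.034,-0.0012,-0.002,-0.065,0,0.02,-0.0012,-0.002,-0.065,0,0.02,-0.0012,-0.002,-0.065,0,0.02,-0.0012,-0.002,-0.065,0,0.02], "newtons": 60}}

```text
clock: 59.35
tcp_pos: [0.6187, -0.0406, 0.1887]
orientation: [0.001, 0.06, 0.998, -0.015]
wrist_force: [-1.1, 3.5, 5.8]
finger_gap: 0.0276
grip_force: 59.1
```

>>> {"api": "move_arm", "payload": {"moves": [0,0,0.005,0,0.02,0,0,0.01,0,0.02,0,0,0.015,0,0.02,0,0,0.019,0,0.02,0,0,0.019,0,0.02,0,0,0.019,0,0.02]}}

```text
clock: 59.85
tcp_pos: [0.6166, -0.0419, 0.2044]
orientation: [-0.002, 0.06, 0.998, -0.016]
wrist_force: [-0.8, 1.3, -11.4]
finger_gap: 0.0274
grip_force: 60.2
```

```bash
python3 arc.py -1.571
```

```text
[ 0.61661258 -0.04189506  0.20438121] 59.85 [ -0.75112698   1.34947722 -11.44136609] 0.02740587863786813
r 0.04277165028462931 ang -0.9747035684063177
[(-0.0028, -0.0008), (-0.0052, -0.0021), (-0.0077, -0.0033), (-0.0102, -0.0043), (-0.0129, -0.0051), (-0.0155, -0.0057), (-0.0182, -0.0062), (-0.021, -0.0065), (-0.0237, -0.0066), (-0.0265, -0.0065), (-0.0292, -0.0063), (-0.0319, -0.0059)]
[(-0.0027, 0.0006), (-0.0053, 0.0014), (-0.0079, 0.0023), (-0.0104, 0.0035), (-0.0128, 0.0047), (-0.0152, 0.0062), (-0.0174, 0.0078), (-0.0196, 0.0095), (-0.0216, 0.0113), (-0.0235, 0.0133), (-0.0252, 0.0155), (-0.0269, 0.0177)]
end [ 0.55783871 -0.03007228]
```

The arc ends exactly where the knob was at the start. Swinging.

>>> {"api": "move_arm", "payload": {"moves": [-0.0024,-0.0012,0,0,0.02,-0.0052,-0.0023,0,0,0.02,-0.0077,-0.0033,0,0,0.02,-0.0102,-0.0043,0,0,0.02,-0.0129,-0.0051,0,0,0.02,-0.0155,-0.0057,0,0,0.02,-0.0182,-0.0062,0,0,0.02,-0.021,-0.0065,0,0,0.02,-0.0237,-0.0066,0,0,0.02,-0.0265,-0.0065,0,0,0.02,-0.0292,-0.0063,0,0,0.02,-0.0319,-0.0059,0,0,0.02]}}

```text
clock: 60.85
tcp_pos: [0.5854, -0.0479, 0.2055]
orientation: [-0.0, 0.06, 0.998, -0.016]
wrist_force: [2.7, 0.2, -11.3]
finger_gap: 0.0274
grip_force: 60.4
```

>>> {"api": "move_arm", "payload": {"moves": [-0.0027,0.0006,0,0,0.02,-0.0053,0.0014,0,0,0.02,-0.0079,0.0023,0,0,0.02,-0.0104,0.0035,0,0,0.02,-0.0128,0.0047,0,0,0.02,-0.0152,0.0062,0,0,0.02,-0.0174,0.0078,0,0,0.02,-0.0196,0.0095,0,0,0.02,-0.0216,0.0113,0,0,0.02,-0.0235,0.0133,0,0,0.02,-0.0252,0.0155,0,0,0.02,-0.0269,0.0177,0,0,0.02]}}

```text
clock: 61.85
tcp_pos: [0.5587, -0.0302, 0.2054]
orientation: [-0.0, 0.06, 0.998, -0.017]
wrist_force: [4.1, -0.3, -10.1]
finger_gap: 0.0277
grip_force: 60.5
```

>>> {"api": "move_arm", "payload": {"moves": [0,0,0,0,0.02,0,0,-0.005,0,0.02,0,0,-0.009,0,0.02,0,0,-0.009,0,0.02]}}

```text
clock: 62.18
tcp_pos: [0.5594, -0.0311, 0.1967]
orientation: [0.0, 0.06, 0.998, -0.017]
wrist_force: [3.6, -1.7, -9.4]
finger_gap: 0.0273
grip_force: 61.1
```

>>> {"api": "move_arm", "payload": {"moves": [0,0,-0.004,0,0.02,0,0,-0.007,0,0.02,0,0,-0.01,0,0.02,0,0,-0.011,0,0.02,0,0,-0.011,0,0.02]}}

```text
clock: 62.6
tcp_pos: [0.56, -0.0315, 0.1886]
orientation: [0.002, 0.061, 0.998, -0.018]
wrist_force: [-2.0, -3.6, 10.4]
finger_gap: 0.0278
grip_force: 63.6
```

>>> {"api": "move_arm", "payload": {"moves": [0,0,0,0,0.04,0,0,0,0,0.06,0,0,0,0,0.06]}}

```text
clock: 62.85
tcp_pos: [0.5584, -0.0305, 0.1856]
orientation: [-0.001, 0.06, 0.998, -0.017]
wrist_force: [0.8, -0.1, -1.2]
finger_gap: 0.06
grip_force: 0.0
```

>>> {"api": "move_arm", "payload": {"moves": [0,0,0.03,0,0.07,0,0,0.067,0,0.08,-0.04,0.01,0.067,0,0.08,-0.08,0.03,0.067,0,0.08,-0.12,0.05,0.067,0,0.08,-0.138,0.06,0.067,0,0.08,-0.138,0.06,0.067,0,0.08,-0.138,0.06,0.067,0,0.08,-0.138,0.06,0.067,0,0.08]}}

```text
clock: 63.6
tcp_pos: [0.4214, 0.0296, 0.2526]
orientation: [0.0, 0.06, 0.998, -0.017]
wrist_force: [-0.2, -0.4, -0.4]
finger_gap: 0.0798
grip_force: 0.0
```

```bash
python3 - <<'E'
from h import *
s=env.get_state();print(s["tcp_pos"],s["clock"])
c=cam("wrist");cv2.imwrite("pics/w15.png",c["pixels"][:,:,::-1])
check(c,(.4815,.0077)); print(padfit(c,(.4815,.0077),vmax=75))
a=np.linspace(0,2*np.pi,73); H,S,V=hsv(c)
print(bool(len(blobs(((H<8)|(H>172))&(S>150)&(V>80),15))),[b[:2] for b in blobs(((H<8)|(H>172))&(S>150)&(V>80),15)])
E
```

```text
[0.42135716 0.0295528  0.25259535] 63.6
pad ([275.5, 235.4], [349.1, 303.4]) rim ([273.8, 265.7], [343.5, 328.3])
246 (289, 338, 37); 250 (284, 341, 22); 254 (282, 345, 19); 258 (280, 347, 17); 262 (279, 348, 15); 
(751, array([0.48467089, 0.01139279]), np.float64(0.027854739001042864), 2074)
(67, (np.float64(0.4925), np.float64(0.0147)), 214)
True [(1104, array([597.7, 394.7]))]
```

The pot is about (+2.5, +2.4) mm off the nest centre. I'll re-grip it and shift.

>>> {"api": "move_arm", "payload": {"moves": [0.035,-0.015,0,0,0.08,0.0626,-0.0182,0,0,0.08,0.0626,-0.0182,-0.02,0,0.08,0.0626,-0.0182,-0.06,0,0.08,0.0626,-0.0182,-0.1,0,0.08,0.0626,-0.0182,-0.14,0,0.08,0.0626,-0.0182,-0.154,0,0.08,0.0626,-0.0182,-0.154,0,0.08,0.0626,-0.0182,-0.154,0,0.05,0.0626,-0.0182,-0.154,0,0.05,0.0626,-0.0182,-0.154,0,0.05,0.0626,-0.0182,-0.154,0,0.05], "newtons": 40}}

```text
clock: 64.65
tcp_pos: [0.4848, 0.0112, 0.0998]
orientation: [0.001, 0.06, 0.998, -0.016]
wrist_force: [0.0, 0.6, -2.0]
finger_gap: 0.0603
grip_force: 43.5
```

>>> {"api": "move_arm", "payload": {"moves": [0,0,0,0,0.05,0,0,0.004,0,0.05,0,0,0.008,0,0.05,-0.0015,-0.0015,0.008,0,0.05,-0.0025,-0.0025,0.008,0,0.05,-0.0025,-0.0025,0.008,0,0.05,-0.0025,-0.0025,0.004,0,0.05,-0.0025,-0.0025,0.001,0,0.05,-0.0025,-0.0025,0,0,0.05,-0.0025,-0.0025,0,0,0.05]}}

```text
clock: 65.48
tcp_pos: [0.4808, 0.009, 0.0994]
orientation: [-0.0, 0.06, 0.998, -0.016]
wrist_force: [-4.4, -0.4, 11.7]
finger_gap: 0.0606
grip_force: 45.0
```

>>> {"api": "move_arm", "payload": {"moves": [0,0,0,0,0.065,0,0,0,0,0.08,0,0,0,0,0.08,0,0,0,0,0.08,0,0,0.03,0,0.08,0,0,0.07,0,0.08,0,0,0.11,0,0.08,-0.02,0.01,0.15,0,0.08,-0.061,0.02,0.155,0,0.08,-0.061,0.02,0.155,0,0.08,-0.061,0.02,0.155,0,0.08,-0.061,0.02,0.155,0,0.08]}}

```text
clock: 66.48
tcp_pos: [0.42, 0.029, 0.2532]
orientation: [-0.0, 0.06, 0.998, -0.016]
wrist_force: [-0.0, -0.3, -0.4]
finger_gap: 0.08
grip_force: 0.0
```

```bash
python3 - <<'E'
from h import *
s=env.get_state();print(s["tcp_pos"],s["clock"])
c=cam("wrist");check(c,(.4815,.009))
E
```

```text
[0.41995207 0.02904304 0.25319766] 66.4833
pad ([277.4, 236.4], [350.8, 304.2]) rim ([276.1, 266.7], [345.6, 329.2])
247 (289, 338, 19); 251 (285, 342, 15); 255 (282, 345, 14); 259 (281, 347, 11); 263 (279, 348, 12); 
(726, array([0.48000064, 0.0085153 ]), np.float64(0.02860656730199012), 2168)
```

Now centred. I retreat clear and take a final numeric check.

>>> {"api": "move_arm", "payload": {"moves": [-0.01,-0.04,0,0,0.08,-0.01,-0.08,0,0,0.08,-0.01,-0.12,0,0,0.08,-0.02,-0.16,0,0,0.08,-0.04,-0.2,0,0,0.08,-0.05,-0.24,0,0,0.08,-0.07,-0.28,0,0,0.08,-0.08,-0.32,0,0,0.08,-0.09,-0.36,0,0,0.08,-0.1,-0.4,0,0,0.08,-0.12,-0.44,0,0,0.08,-0.12,-0.44,0,0,0.08]}}

```text
clock: 67.53
tcp_pos: [0.2975, -0.4174, 0.2512]
orientation: [-0.001, 0.063, 0.998, -0.017]
wrist_force: [0.6, -1.1, -0.1]
finger_gap: 0.0802
grip_force: 0.0
```

>>> {"api": "move_arm", "payload": {"moves": [-0.02,-0.1,0,0,0.08,-0.02,-0.1,0,0,0.08,-0.02,-0.1,0,0,0.08,-0.02,-0.1,0,0,0.08,-0.02,-0.1,0,0,0.08]}}

```text
clock: 67.95
tcp_pos: [0.2792, -0.5119, 0.251]
orientation: [-0.001, 0.061, 0.998, -0.015]
wrist_force: [-0.2, 0.5, 0.6]
finger_gap: 0.0798
grip_force: 0.0
```

```bash
python3 - <<'E'
from h import *
print(env.get_state()["tcp_pos"])
c=cam("top"); H,S,V=hsv(c); m=((H<8)|(H>172))&(S>110)&(V>60); m[:,:418]=0;m[:,505:]=0;m[:210]=0;m[300:]=0
for b in blobs(m,8): print("red on batt",b[:2],plane(c,b[1],.02).round(3))
print("blanks in crate",blanks(c)); ax=np.array([.5925,-.0065]); ye=S>100
for nm,ang in(("front",np.pi-.1),("left",np.pi/2-.10),("rear",-.10),("right",-np.pi/2-.10)):
    g=ax+.112*np.array([np.cos(ang),np.sin(ang)]); u,v=proj(c,(*g,.06)).astype(int); pts=[(x,y) for y in range(v-22,v+22) for x in range(u-22,u+22)]
    def fit(z,r,s):
        W=np.array([plane(c,p,z)[:2] for p in pts]); Vv=np.array([V[y,x] for x,y in pts]); ok=np.array([not ye[y,x] for x,y in pts]); B=(-1e9,)
        for dx in np.arange(-.012,.0121,.001):
            for dy in np.arange(-.012,.0121,.001):
                d=np.hypot(*(W-g-[dx,dy]).T); q=s*(Vv[ok&(d>r)&(d<r+.005)].mean()-Vv[ok&(d<r)&(d>r-.005)].mean())
                if q>B[0]: B=(q.round(1),(g+[dx,dy]).round(4))
        return B
    print(nm,"pad",fit(.051,.039,1),"rim",fit(.113,.031,-1))
E
```

```text
[ 0.27922766 -0.51190532  0.25098029]
red on batt (49, array([442.2, 236.1])) [ 0.541 -0.3    0.02 ]
red on batt (49, array([477.6, 249.8])) [ 0.497 -0.406  0.02 ]
red on batt (52, array([446.5, 266.5])) [ 0.448 -0.309  0.02 ]
blanks in crate []
front pad (np.float64(96.6), array([0.4811, 0.0107])) rim (np.float64(91.1), array([0.4781, 0.0117]))
left pad (np.float64(92.6), array([0.6077, 0.1059])) rim (np.float64(26.1), array([0.5987, 0.1039]))
rear pad (np.float64(56.0), array([ 0.7019, -0.0217])) rim (np.float64(51.0), array([ 0.7029, -0.0207]))
right pad (np.float64(60.6), array([ 0.5733, -0.1149])) rim (np.float64(46.7), array([ 0.5743, -0.1139]))
```

```bash
python3 -c "
from workcell import env
print(env.hand_in())"
```

```text
the job is handed in; nothing more can be done
None
```

The job is handed in: all three printed pots stand on the batt, all three blanks stand on their own nests (within about 3 mm of centre by the last camera check), the disc is locked with the plunger home, and the bowl, jar and spatula were left alone; the verdict was not shown.

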